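# Load the analyzer's carrier with sample and reagents

### The arm

A 6-joint arm with a two-finger parallel gripper is mounted at the origin on a cart in front of the work surface, level with it; the furniture and walls round the work are solid. World frame = base frame: x ahead of the robot, y to its left, z up, the work surface at z = 0. Lengths are in m, angles in rad, forces in N, time in s.
With the tool pointing down it reaches from about 0.375 to 0.925 m from the base axis. Payload 5.7 kg.
Tool frame: the origin (TCP) lies between the finger pads; the fingertips stand 17 mm ahead of it and the grasp point (between the pads) lies 2 mm behind it; z points along the fingers, y is the line along which they close (so a half turn about z gives the same grasp; the last joint's range is limited). The gripper opens to 88 mm and grips with 3 to 60 N. Pads are 20 mm wide; open, the fingers measure 115 mm over their backs; the gripper's body (75 mm by 178 mm) begins 61 mm behind the grasp point.
Start: joints at [1.153, 0.359, 1.51, -0, 1.272, -0.115], TCP at [0.179, 0.573, 0.24] pointing down, gripper open.
Joint ranges: [-2.97, 2.97], [-1.01, 2.36], [0.21, 2.38], [-0.96, 4.11], [0.2, 2.71], [-2.98, 2.98]. Speed limits (rad/s): [2.39, 2.39, 3.14, 3.14, 3.14, 3.14].

### API

Orientations are given as a rotation vector (axis times angle).
In Python, from bench import env gives the robot as it stands.
- The arm moves only by the shell command python3 jog.py, which reads ROWS from standard input. ROWS is a JSON list of rows, 1 to 5 of them, each an object with the fields rotvec (a list: a rotation vector rx, ry, rz in normalised numbers (1 is pi rad)), d (a list: dx, dy, dz in normalised numbers (1 is 0.6 m)), aperture (the finger opening in m); a field left out counts as zero (the opening has to be given); each row shifts and turns the commanded pose from where the row before left it, along the tool's axes as they then stand; what a row does not reach is not made up. A row lasts 1/10 s, in which the tool goes at most 0.05 m and 0.15 rad, less where a joint would pass 70% of its speed; a pose out of reach is approached as far as the arm can. The fingers move at their own pace and stop on an object; the grip force is fixed at half the most. Time passes only in rows, so rows that do not move let the fingers close. It prints the time, the measured TCP pose, the force, the opening and the grip force at its end. Input that does not fit is refused with a message, and nothing moves.
- env.get_state(): the state, without advancing time (a new reading comes with each control period).
- env.capture(name): name is "side" or "top"; returns a dict with "image" (400x640x3 uint8, red, green, blue), "intrinsics" (3x3 intrinsics, pixels), "eye" and "orientation" of the camera in the world. Camera axes: x right, y down, z forward; pixel columns grow to the right and rows downward; lengths in m; the calibration is good to about 2 mm. A picture is of the moment at which its call begins. There is no depth.
- env.hand_in(): hands the job in; it is judged then, once.
The state is a dict: "clock": time; "joint_pos": joint angles; "joint_vel": joint speeds; "joint_torque": joint torques, N m; "tcp_pos": TCP position; "orientation": TCP orientation; "contact_force": force on the tool from outside, world axes, zero at the start; "ft_torque": the same for the moment, N m; "gripper_width": finger opening in m; "gripper_force": force on a finger pad.
Only numpy, scipy, OpenCV 4.12 (cv2) and the standard library are available. Lean on these libraries where they do the work, as an engineer would, in place of code of your own. Each camera call takes 0.05 s, during which the arm holds its last target. There are 200 camera calls.

### The job

Load the analyzer's carrier for the next urine run: put the yellow-lidded sample pot and the three reagent bottles (black, white and red caps) that stand just right of the microscope each into the adapter whose collar has the colour of its cap, upright and fully down on the adapter's floor. Set them down gently instead of letting them drop, and leave the other patient's orange-lidded pot and the tally counter where they are.

Things in the scene. Friction and masses are not known exactly. Their poses are not given: they have to be found in the camera images.
- yellow_pot: Loose clear specimen pot with a YELLOW screw lid, 64 mm high, lid 58 mm across from 51 mm up to its top, body below tapering from 52 to 44 mm, 0.03 kg. Starts upright on the blue mat right of the microscope (not the stock at the window). Origin: centre of underside, z up. Grip the lid. The fixed microscope on the way to the carrier fills x 0.43 to 0.69, y -0.18 to 0.06, 0.41 m high.
- black_bottle: Loose small brown bottle with a BLACK screw cap, 62 mm high, 26 mm across, straight sides up to 34 mm, then a shoulder, 0.03 kg. Starts upright on the blue mat right of the microscope (not the stock at the window). Origin: centre of underside, z up. Grip the straight sides, not the cap. The fixed microscope on the way to the carrier fills x 0.43 to 0.69, y -0.18 to 0.06, 0.41 m high.
- white_bottle: Loose orange bottle with a WHITE screw cap, 98 mm high, 46 mm across, straight sides up to 56 mm, then a shoulder, 0.10 kg. Starts upright on the blue mat right of the microscope (not the stock at the window). Origin: centre of underside, z up. Grip the straight sides, not the cap. The fixed microscope on the way to the carrier fills x 0.43 to 0.69, y -0.18 to 0.06, 0.41 m high.
- red_bottle: Loose small clear bottle, pink inside, with a RED screw cap, 58 mm high, 30 mm across, straight sides up to 31 mm, then a shoulder, 0.03 kg. Starts upright on the blue mat right of the microscope (not the stock at the window). Origin: centre of underside, z up. Grip the straight sides, not the cap. The fixed microscope on the way to the carrier fills x 0.43 to 0.69, y -0.18 to 0.06, 0.41 m high.
- adapter_yellow: Fixed holder: grey cup on an 84 mm square foot with a YELLOW funnel collar, one of four (2 x 2, 96 mm apart) on the fixed aluminium carrier left of the microscope. Bore 54 mm; its top 8 mm widens to 68 mm; rim 28 mm above the origin. Origin: centre of its underside, 10 mm above the bench; z up, x and y along the carrier's rows. A seated pot's or bottle's origin is 5 mm above it.
- adapter_black: Fixed holder: grey cup on an 84 mm square foot with a BLACK funnel collar, one of four (2 x 2, 96 mm apart) on the fixed aluminium carrier left of the microscope. Bore 34 mm; its top 8 mm widens to 48 mm; rim 20 mm above the origin. Origin: centre of its underside, 10 mm above the bench; z up, x and y along the carrier's rows. A seated pot's or bottle's origin is 5 mm above it.
- adapter_white: Fixed holder: grey cup on an 84 mm square foot with a WHITE funnel collar, one of four (2 x 2, 96 mm apart) on the fixed aluminium carrier left of the microscope. Bore 54 mm; its top 8 mm widens to 68 mm; rim 32 mm above the origin. Origin: centre of its underside, 10 mm above the bench; z up, x and y along the carrier's rows. A seated pot's or bottle's origin is 5 mm above it.
- adapter_red: Fixed holder: grey cup on an 84 mm square foot with a RED funnel collar, one of four (2 x 2, 96 mm apart) on the fixed aluminium carrier left of the microscope. Bore 38 mm; its top 8 mm widens to 52 mm; rim 20 mm above the origin. Origin: centre of its underside, 10 mm above the bench; z up, x and y along the carrier's rows. A seated pot's or bottle's origin is 5 mm above it.
- tally_counter: Bystander: loose round white tally counter, 52 mm across, 22 mm high, right of the bottles, stays put. Origin: centre of its underside.
- orange_pot: Bystander: loose specimen pot with an orange lid, 58 mm across, 64 mm high, right of the bottles, stays put. Origin: centre of its underside.

How it is judged:
By the outcome, as a careful person would: the job done as asked, in the order asked, and still so for the second after the job is handed in, with the robot touching nothing.
It also fails if it takes over 128 s, if anything falls off the work surface, if the arm or the gripper's body presses on something with over 40 N, if the wrist force passes 120 N, or if a joint passes its speed limit or range.

## Working session

There is one attempt and no reset: what is moved stays moved. The work goes in short steps, Python scripts to look and compute and a shell command to move; the robot and the scene stay as the last step left them, time stands still between calls to the robot, and variables do not carry over. Pictures are saved under pics/ and viewed, at most 17 in all, crops included, and the job is handed in when it is done.

```bash
ls; mkdir -p pics
python3 - <<'E'
from bench import env
import cv2,numpy as np
for n in("side","top"):
    c=env.capture(n);cv2.imwrite(f"pics/{n}0.png",c["image"][:,:,::-1]);print(n,c["intrinsics"],c["eye"],c["orientation"])
s=env.get_state();print(s)
E
```

```text
bench.py
jog.py
pics
side [[471.63934318   0.         318.91616525]
 [  0.         471.63934318 192.60596231]
 [  0.           0.           1.        ]] [-0.49816536 -0.77219424  1.14500215] [-2.10386909  1.08267993 -0.4848254 ]
top [[384.74371857   0.         329.77911258]
 [  0.         384.74371857 199.66124524]
 [  0.           0.           1.        ]] [ 0.21636463 -0.08918326  1.47373701] [-2.15560141  2.09627348 -0.22934101]
{'clock': 0.1, 'joint_pos': array([ 1.15289131e+00,  3.59437149e-01,  1.51130103e+00, -1.00172457e-05,
        1.27249871e+00, -1.15115134e-01]), 'joint_vel': array([-2.24606215e-03,  4.31583176e-05, -3.14122613e-03, -1.00772063e-03,
       -5.25079076e-04, -1.81897121e-03]), 'joint_torque': array([ 9.24697342e-04, -5.16357315e+01, -2.71403879e+01,  6.76028361e-02,
        2.76608043e-02, -5.77162928e-05]), 'tcp_pos': array([0.17869159, 0.57216221, 0.23889996]), 'orientation': array([-4.73737767e-01, -3.10523881e+00,  2.49520231e-03]), 'contact_force': array([ 0.61311411, -0.62645485,  0.42226945]), 'ft_torque': array([ 0.00417275, -0.00167313, -0.02542316]), 'gripper_force': 0.0, 'gripper_width': 0.0878456076007127}
```

View pics/side0.png

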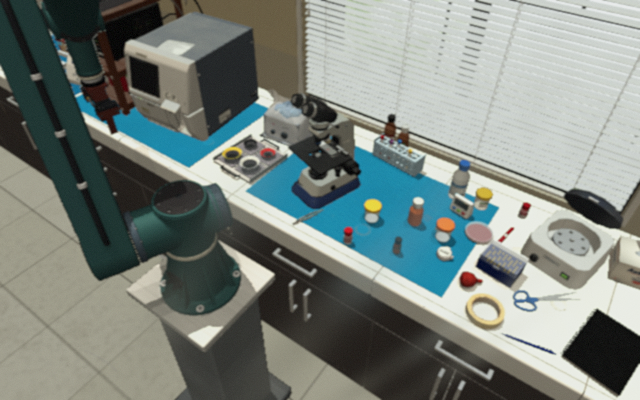

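View pics/top0.png

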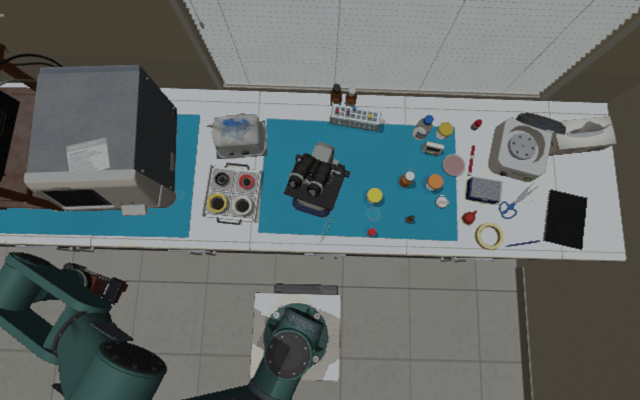

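The side view shows the yellow lid at (373,205), white cap at (417,203), red cap at (348,232) and black cap at (398,240). The adapters are at about (232,153), (250,163), (248,145) and (268,153). In the top view the lids are at (375,196), (407,180), (372,232) and (410,218). The collars there are yellow (217,203), white (242,206), black (222,180) and red (246,182). Next I'll zoom in for precision.

Run:
```python
import cv2,numpy as np
s=cv2.imread("pics/side0.png");t=cv2.imread("pics/top0.png")
def z(i,x,y,w,h,k):return cv2.resize(i[y:y+h,x:x+w],None,fx=k,fy=k,interpolation=cv2.INTER_CUBIC)
a=np.vstack([z(t,195,160,80,70,5),z(s,210,125,80,50,5)])
b=np.vstack([z(t,355,160,100,80,5),z(s,335,190,130,70,4)[:,:500]])
cv2.imwrite("pics/z1.png",np.hstack([cv2.resize(a,(340,510)),cv2.resize(b,(375,510))]))
```

```text
(no output)
```

View pics/z1.png

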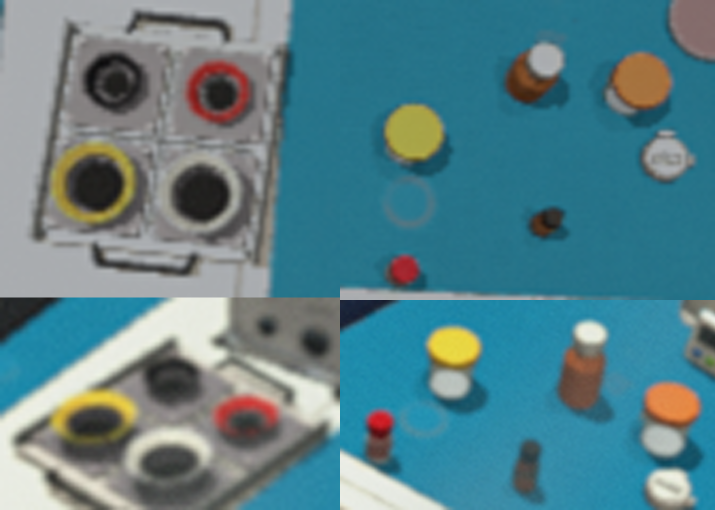

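The top crop shows all four collars, with the carrier turned slightly, and all the lids clearly. Next I'll mask by colour and triangulate.

```bash
cat > cam.py <<'E'
import cv2,numpy as np
from scipy.spatial.transform import Rotation as R
from bench import env
class Cam:
    def __init__(s,n):
        c=env.capture(n);s.im=c["image"];s.K=c["intrinsics"];s.e=np.array(c["eye"]);s.R=R.from_rotvec(c["orientation"]).as_matrix()
        s.hsv=cv2.cvtColor(s.im,cv2.COLOR_RGB2HSV)
    def ray(s,u,v): d=s.R@np.linalg.solve(s.K,[u,v,1.]);return d/np.linalg.norm(d)
    def plane(s,u,v,z): d=s.ray(u,v);return (s.e+d*(z-s.e[2])/d[2])[:2]
    def px(s,p): q=s.K@(s.R.T@(np.array(p)-s.e));return q[:2]/q[2]
    def blob(s,lo,hi,box):
        """largest blob in box x0,y0,x1,y1 : hull centroid, area, bbox"""
        x0,y0,x1,y1=box;h=s.hsv[y0:y1,x0:x1]
        lo,hi=np.array(lo),np.array(hi)
        if lo[0]<0: m=cv2.inRange(h,np.array([0,*lo[1:]]),hi)|cv2.inRange(h,np.array([180+lo[0],*lo[1:]]),np.array([180,*hi[1:]]))
        else: m=cv2.inRange(h,lo,hi)
        n,l,st,_=cv2.connectedComponentsWithStats(m);
        if n<2:return None
        k=1+st[1:,4].argmax();c=cv2.convexHull(np.argwhere(l==k)[:,::-1].astype(np.int32))
        f=np.zeros(m.shape,np.uint8);cv2.fillPoly(f,[c],1);M=cv2.moments(f,True)
        return np.array([M['m10']/M['m00']+x0,M['m01']/M['m00']+y0]),st[k,4],(st[k,:4]+[x0,y0,0,0]).tolist()
def tri(a,pa,b,pb):
    d,f=a.ray(*pa),b.ray(*pb);t=np.linalg.lstsq(np.c_[d,-f],b.e-a.e,rcond=None)[0]
    A,B=a.e+d*t[0],b.e+f*t[1];return (A+B)/2,np.linalg.norm(A-B)
E
python3 - <<'E'
from cam import *
np.set_printoptions(precision=4,suppress=True)
T,S=Cam("top"),Cam("side")
Y=([20,110,80],[35,255,255]);RD=([-8,120,60],[8,255,255]);W=([0,0,125],[180,60,255]);BK=([0,0,0],[180,255,70])
B={"ypot":(Y,(360,180,392,212),(355,190,392,225)),
"red":(RD,(362,224,382,240),(338,222,360,238)),
"white":(W,(395,165,420,186),(405,193,432,212)),
"black":(BK,(400,208,420,226),(388,232,410,256)),
"a_y":(Y,(200,190,232,216),(215,140,245,165)),
"a_r":(RD,(234,170,262,196),(255,142,285,162)),
"orange":(([5,120,80],[16,255,255]),(424,170,450,195),(430,215,460,238))}
for k,(c,bt,bs) in B.items():
    a,b=T.blob(*c,bt),S.blob(*c,bs)
    print(k,a,b); 
    if a and b: print("   ",*tri(T,a[0],S,b[0]))
# bores: dark regions
for k,bt,bs in(("a_y",(205,192,229,214),(222,145,243,163)),("a_w",(231,195,254,219),(238,155,264,172)),("a_r",(238,174,255,191),(258,148,277,160)),("a_b",(212,170,234,191),(238,136,260,152))):
    a,b=T.blob([0,0,0],[180,255,75],bt),S.blob([0,0,0],[180,255,75],bs);print(k,a,b,*tri(T,a[0],S,b[0]))
E
```

```text
ypot (array([374.0678, 194.9266]), np.int32(170), [367, 188, 15, 15]) (array([372.4262, 205.8689]), np.int32(178), [365, 200, 16, 13])
    [ 0.5216 -0.2774  0.058 ] 0.0015148857238100669
red (array([371.8372, 231.5116]), np.int32(41), [369, 228, 7, 8]) (array([347.9375, 231.1094]), np.int32(57), [344, 227, 9, 10])
    [ 0.3836 -0.2703  0.0521] 0.0015845858840729367
white (array([409.5909, 175.2727]), np.int32(64), [405, 171, 10, 9]) (array([418.1064, 201.8511]), np.int32(86), [413, 197, 11, 12])
    [ 0.5923 -0.4043  0.0929] 0.003275348814693613
black (array([409.6042, 219.    ]), np.int32(39), [406, 216, 8, 7]) (array([397.5, 242.5]), np.int32(12), [396, 241, 4, 4])
    [ 0.4374 -0.4157  0.0443] 0.0032306568308750026
a_y (array([216.5464, 202.6564]), np.int32(132), [207, 194, 20, 19]) (array([231.9892, 152.5   ]), np.int32(106), [222, 146, 20, 13])
    [0.4785 0.3155 0.0378] 0.0002908406088061782
a_r (array([245.6687, 181.2761]), np.int32(80), [239, 175, 15, 14]) (array([267.2674, 151.7326]), np.int32(49), [261, 148, 14, 8])
    [0.5654 0.2131 0.0336] 0.0016506759240290626
orange (a
[... 179 characters left out ...]
a_y (array([216.8433, 202.8358]), np.int32(127), [211, 197, 13, 13]) (array([231.6964, 154.3929]), np.int32(56), [227, 152, 11, 6]) [0.4791 0.318  0.0272] 0.0021713627063117092
a_w (array([241.9318, 205.3106]), np.int32(129), [236, 199, 13, 13]) (array([249.1481, 163.5185]), np.int32(50), [244, 161, 11, 6]) [0.471  0.2211 0.0338] 0.0025916755521628886
a_r (array([246.1887, 181.566 ]), np.int32(50), [243, 178, 8, 8]) (array([267.9111, 155.9333]), np.int32(31), [265, 153, 8, 7]) [0.5704 0.2163 0.0085] 0.0016008059216859637
a_b (array([221.54, 178.88]), np.int32(141), [215, 173, 14, 13]) (array([249.633 , 143.6239]), np.int32(102), [244, 139, 12, 11]) [0.5731 0.3089 0.0257] 0.004156747981342758
```

```bash
cat > go.py <<'E'
import sys,numpy as np
from scipy.spatial.transform import Rotation as R
from bench import env
# python3 go.py x y z [yaw of tool y in deg] -> shift in tool axes now, rotation still needed about tool axes
s=env.get_state();A=R.from_rotvec(s["orientation"]);p=s["tcp_pos"]
np.set_printoptions(precision=4,suppress=True)
print("t",round(s["clock"],2),"tcp",p,"F",s["contact_force"],"w",s["gripper_width"],"gf",s["gripper_force"],"q",s["joint_pos"])
if len(sys.argv)>3:
    t=np.array(sys.argv[1:4],float);print("tool shift",A.inv().apply(t-p))
if len(sys.argv)>4:
    a=np.radians(float(sys.argv[4]));y=np.array([np.cos(a),np.sin(a),0]);z=np.array([0,0,-1.]);B=R.from_matrix(np.c_[np.cross(y,z),y,z])
    print("rot",(A.inv()*B).as_rotvec(),"shift after rot",B.inv().apply(t-p))
E
python3 - <<'E'
from cam import *
np.set_printoptions(precision=4,suppress=True)
T,S=Cam("top"),Cam("side")
print(tri(T,(411.5,217.9),S,(398.7,238.5)), T.plane(411.5,217.9,.06))
a=T.blob([0,0,0],[180,255,95],(400,208,420,226));b=S.blob([0,0,0],[180,255,95],(388,230,408,256));print(a,b,tri(T,a[0],S,b[0]))
print("planes", T.plane(374.07,194.93,.061),T.plane(371.84,231.5,.055),T.plane(409.6,175.3,.094),T.plane(216.5,202.66,.036),T.plane(245.67,181.28,.028))
print("bottom of pots side", [S.px((x,y,0)) for x,y in((.5216,-.2774),(.5923,-.4043),(.3836,-.2703),(.4374,-.4157))])
print("scope corner z.35", T.px((.43,-.18,.35)),T.px((.43,-.18,0)))
E
python3 go.py .52 .30 .52 0
```

```text
(array([ 0.4382, -0.4177,  0.0637]), np.float64(0.0015098370829968219)) [ 0.4383 -0.4179]
(array([409.9054, 219.1622]), np.int32(63), [405, 215, 10, 9]) (array([396.8407, 245.9469]), np.int32(103), [393, 237, 8, 18]) (array([ 0.4374, -0.418 ,  0.0305]), np.float64(0.0016488670297018135))
planes [ 0.5214 -0.2776] [ 0.3838 -0.2706] [ 0.593  -0.4055] [0.4789 0.3161] [0.5673 0.2137]
bottom of pots side [array([371.1888, 218.0739]), array([414.4274, 221.6591]), array([347.3652, 242.0763]), array([395.3082, 251.9282])]
scope corner z.35 [354.234  203.8824] [346.7024 220.5685]
t 0.3 tcp [0.1788 0.5725 0.2393] F [ 0.3199  0.1563 -0.8979] w 0.0881493005998606 gf 0.0 q [ 1.1529  0.3591  1.5107 -0.      1.2725 -0.1151]
tool shift [-0.4069 -0.1586 -0.2806]
rot [-0.0007  0.0004  1.268 ] shift after rot [-0.2725  0.3412 -0.2807]
```

Careful with the scale: shifts go in shares of 0.6 m and turns go in shares of pi rad. That gives: -0.031 m / 0.6 = -0.0517, 0.141 rad / 3.1416 = 0.0449.

```bash
echo '[{"rotvec": [0,0,0.0449],"d": [0,0,-0.0517],"aperture": 0.088},{"rotvec": [0,0,0.0449],"d": [0,0,-0.0517],"aperture": 0.088},{"rotvec": [0,0,0.0449],"d": [0,0,-0.0517],"aperture": 0.088},{"rotvec": [0,0,0.0449],"d": [0,0,-0.0517],"aperture": 0.088},{"rotvec": [0,0,0.0449],"d": [0,0,-0.0517],"aperture": 0.088}]' | python3 jog.py
echo '[{"rotvec": [0,0,0.0449],"d": [0,0,-0.0517],"aperture": 0.088},{"rotvec": [0,0,0.0449],"d": [0,0,-0.0517],"aperture": 0.088},{"rotvec": [0,0,0.0449],"d": [0,0,-0.0517],"aperture": 0.088},{"rotvec": [0,0,0.0449],"d": [0,0,-0.0517],"aperture": 0.088},{"aperture": 0.088}]' | python3 jog.py
echo '[{"d": [-0.05,0.05,0],"aperture": 0.088},{"d": [-0.05,0.05,0],"aperture": 0.088},{"d": [-0.05,0.05,0],"aperture": 0.088},{"d": [-0.05,0.05,0],"aperture": 0.088},{"d": [-0.05,0.05,0],"aperture": 0.088}]' | python3 jog.py
echo '[{"d": [-0.05,0.05,0],"aperture": 0.088},{"d": [-0.05,0.05,0],"aperture": 0.088},{"d": [-0.05,0.05,0],"aperture": 0.088},{"d": [-0.05,0.05,0],"aperture": 0.088},{"aperture": 0.088}]' | python3 jog.py
python3 go.py .5215 -.2776 .52 0
```

```text
clock: 0.8
tcp_pos: [0.1788, 0.5725, 0.3959]
orientation: [1.525, 2.747, -0.0]
contact_force: [0.1, 0.6, 0.7]
gripper_width: 0.0875
gripper_force: 0.0
clock: 1.3
tcp_pos: [0.1794, 0.5738, 0.5235]
orientation: [-2.224, -2.215, -0.012]
contact_force: [-0.4, 0.4, 0.3]
gripper_width: 0.0878
gripper_force: 0.0
clock: 1.8
tcp_pos: [0.3294, 0.421, 0.5175]
orientation: [2.22, 2.223, -0.002]
contact_force: [-0.4, 0.6, -0.1]
gripper_width: 0.0876
gripper_force: 0.0
clock: 2.3
tcp_pos: [0.4515, 0.2989, 0.5169]
orientation: [2.226, 2.215, -0.004]
contact_force: [0.9, 0.1, -0.1]
gripper_width: 0.0879
gripper_force: 0.0
t 2.3 tcp [0.4515 0.2989 0.5169] F [ 0.8841  0.1049 -0.0508] w 0.0878897222806993 gf 0.0 q [ 0.4586  0.1481  1.1465 -0.0022  1.849   0.463 ]
tool shift [-0.5762  0.0728 -0.0016]
rot [-0.0009  0.0028 -0.0049] shift after rot [-0.5765  0.07   -0.0031]
```

To row units: -0.048 m / 0.6 = -0.08, 0.006 m / 0.6 = 0.01.

```bash
echo '[{"d": [-0.08,0.01,0],"aperture": 0.088},{"d": [-0.08,0.01,0],"aperture": 0.088},{"d": [-0.08,0.01,0],"aperture": 0.088},{"d": [-0.08,0.01,0],"aperture": 0.088},{"d": [-0.08,0.01,0],"aperture": 0.088}]' | python3 jog.py >/dev/null
echo '[{"d": [-0.08,0.01,0],"aperture": 0.088},{"d": [-0.08,0.01,0],"aperture": 0.088},{"d": [-0.08,0.01,0],"aperture": 0.088},{"d": [-0.08,0.01,0],"aperture": 0.088},{"d": [-0.08,0.01,0],"aperture": 0.088}]' | python3 jog.py >/dev/null
echo '[{"d": [-0.08,0.01,0],"aperture": 0.088},{"d": [-0.08,0.01,0],"aperture": 0.088},{"aperture": 0.088},{"aperture": 0.088}]' | python3 jog.py
python3 go.py .5215 -.2776 .15 0
```

```text
clock: 3.7
tcp_pos: [0.5201, -0.2736, 0.5172]
orientation: [-2.221, -2.218, -0.0]
contact_force: [0.1, 0.2, 0.3]
gripper_width: 0.0878
gripper_force: 0.0
t 3.7 tcp [ 0.5201 -0.2736  0.5172] F [0.1463 0.2158 0.2914] w 0.08776835136218575 gf 0.0 q [-0.6022  0.2263  1.0477  0.0006  1.8703 -0.6007]
tool shift [-0.0047  0.0021  0.3672]
rot [-0.0019 -0.002  -0.0013] shift after rot [-0.004   0.0014  0.3672]
```

To row units: 0.045 m / 0.6 = 0.075, -0.004 m / 0.6 = -0.0067.

```bash
echo '[{"d": [-0.0067,0.0033,0.075],"aperture": 0.088},{"d": [0,0,0.075],"aperture": 0.088},{"d": [0,0,0.075],"aperture": 0.088},{"d": [0,0,0.075],"aperture": 0.088},{"d": [0,0,0.075],"aperture": 0.088}]' | python3 jog.py >/dev/null
echo '[{"d": [0,0,0.075],"aperture": 0.088},{"d": [0,0,0.075],"aperture": 0.088},{"d": [0,0,0.075],"aperture": 0.088},{"d": [0,0,0.0117],"aperture": 0.088},{"aperture": 0.088}]' | python3 jog.py
python3 go.py .5215 -.2776 .057 0; python3 -c "
from cam import *
cv2.imwrite('pics/a1.png',np.hstack([cv2.resize(Cam(n).im[y:y+170,x:x+200,::-1],None,fx=2,fy=2) for n,x,y in(('top',265,110),('side',270,90))]))"
```

```text
clock: 4.7
tcp_pos: [0.5216, -0.2756, 0.1513]
orientation: [-2.218, -2.22, 0.0]
contact_force: [0.9, -0.2, 0.2]
gripper_width: 0.0879
gripper_force: 0.0
t 4.7 tcp [ 0.5216 -0.2756  0.1513] F [ 0.9126 -0.1958  0.1528] w 0.08787131060063369 gf 0.0 q [-0.6033  0.4368  1.6286  0.0003  1.0791 -0.6044]
tool shift [-0.0022  0.0001  0.0943]
rot [-0.0022 -0.0018  0.0009] shift after rot [-0.002  -0.0001  0.0943]
```

View pics/a1.png

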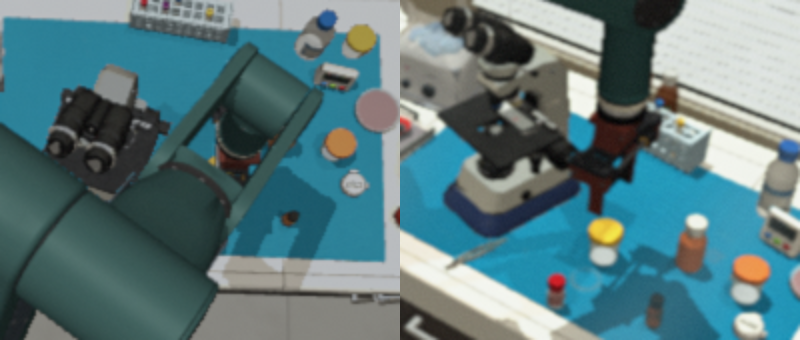

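The side crop shows the open gripper right above the yellow lid at (605,230). The top crop shows the forearm passing right of the microscope, and the force is near zero. I'll go down and grip the lid.

To row units: 0.03 m / 0.6 = 0.05, 0.02 m / 0.6 = 0.0333.

```bash
echo '[{"d": [-0.0033,0,0.05],"aperture": 0.088},{"d": [0,0,0.05],"aperture": 0.088},{"d": [0,0,0.0333],"aperture": 0.088},{"d": [0,0,0.0217],"aperture": 0.088},{"aperture": 0.088}]' | python3 jog.py
echo '[{"aperture": 0.04},{"aperture": 0.04},{"aperture": 0.04},{"aperture": 0.04},{"aperture": 0.04}]' | python3 jog.py
echo '[{"aperture": 0.04},{"aperture": 0.04},{"aperture": 0.04}]' | python3 jog.py
python3 go.py
```

```text
clock: 5.3
tcp_pos: [0.5225, -0.2798, 0.0591]
orientation: [2.222, 2.22, 0.0]
contact_force: [-0.2, 0.5, 0.0]
gripper_width: 0.0881
gripper_force: 0.0
clock: 5.8
tcp_pos: [0.5224, -0.28, 0.0594]
orientation: [2.222, 2.22, 0.0]
contact_force: [-1.3, 0.5, 4.4]
gripper_width: 0.057
gripper_force: 30.0
clock: 6.1
tcp_pos: [0.5224, -0.28, 0.0594]
orientation: [2.222, 2.22, 0.0]
contact_force: [-1.8, 0.1, 6.4]
gripper_width: 0.0567
gripper_force: 30.0
t 6.1 tcp [ 0.5224 -0.28    0.0594] F [-1.8028  0.0609  6.3858] w 0.05666854226998046 gf 30.001097917556763 q [-0.6084  0.5579  1.6979 -0.0002  0.8848 -0.6073]
```

To row units: -0.045 m / 0.6 = -0.075, -0.04 m / 0.6 = -0.0667.

```bash
echo '[{"d": [0,0,-0.025],"aperture": 0.04},{"d": [0,0,-0.0667],"aperture": 0.04},{"d": [0,0,-0.075],"aperture": 0.04},{"d": [0,0,-0.075],"aperture": 0.04},{"d": [0,0,-0.075],"aperture": 0.04}]' | python3 jog.py
echo '[{"d": [0,0,-0.075],"aperture": 0.04},{"d": [0,0,-0.075],"aperture": 0.04},{"d": [0,0,-0.075],"aperture": 0.04},{"d": [0,0,-0.075],"aperture": 0.04},{"d": [0,0,-0.075],"aperture": 0.04}]' | python3 jog.py
echo '[{"d": [0,0,-0.075],"aperture": 0.04},{"aperture": 0.04}]' | python3 jog.py
python3 go.py .4785 .314 .52 0
```

```text
clock: 6.6
tcp_pos: [0.5216, -0.2794, 0.2502]
orientation: [-2.222, -2.22, 0.0]
contact_force: [-0.1, -0.9, -0.9]
gripper_width: 0.0568
gripper_force: 30.0
clock: 7.1
tcp_pos: [0.5216, -0.2793, 0.4754]
orientation: [-2.222, -2.22, 0.0]
contact_force: [1.1, 0.9, -0.6]
gripper_width: 0.0567
gripper_force: 30.0
clock: 7.3
tcp_pos: [0.5234, -0.2805, 0.5257]
orientation: [2.214, 2.212, 0.003]
contact_force: [0.2, 0.2, 0.4]
gripper_width: 0.0567
gripper_force: 30.0
t 7.3 tcp [ 0.5234 -0.2805  0.5257] F [0.1939 0.2009 0.3842] w 0.05665563044067687 gf 29.99994456768036 q [-0.6082  0.2288  1.0254 -0.0001  1.8758 -0.6073]
tool shift [ 0.5945 -0.0455  0.0013]
rot [ 0.0095  0.0067 -0.0009] shift after rot [ 0.5945 -0.0449  0.0057]
```

To row units: 0.047 m / 0.6 = 0.0783, -0.0035 m / 0.6 = -0.0058.

```bash
echo '[{"d": [0.05,-0.005,0],"aperture": 0.04},{"d": [0.0783,-0.0058,0],"aperture": 0.04},{"d": [0.0783,-0.0058,0],"aperture": 0.04},{"d": [0.0783,-0.0058,0],"aperture": 0.04},{"d": [0.0783,-0.0058,0],"aperture": 0.04}]' | python3 jog.py >/dev/null
echo '[{"d": [0.0783,-0.0058,0],"aperture": 0.04},{"d": [0.0783,-0.0058,0],"aperture": 0.04},{"d": [0.0783,-0.0058,0],"aperture": 0.04},{"d": [0.0783,-0.0058,0],"aperture": 0.04},{"d": [0.0783,-0.0058,0],"aperture": 0.04}]' | python3 jog.py >/dev/null
echo '[{"d": [0.0783,-0.0058,0],"aperture": 0.04},{"d": [0.0783,-0.0058,0],"aperture": 0.04},{"d": [0.0792,-0.0067,0],"aperture": 0.04},{"aperture": 0.04},{"aperture": 0.04}]' | python3 jog.py
python3 go.py .4785 .314 .14 0
```

```text
clock: 8.8
tcp_pos: [0.4766, 0.3156, 0.5171]
orientation: [-2.22, -2.223, 0.004]
contact_force: [-0.3, -0.7, -0.4]
gripper_width: 0.0572
gripper_force: 30.0
t 8.8 tcp [0.4766 0.3156 0.5171] F [-0.3094 -0.6671 -0.3897] w 0.05715927245177648 gf 29.9998676776886 q [ 0.4644  0.1991  1.083  -0.0005  1.8622  0.4629]
tool shift [-0.001   0.0027  0.3771]
rot [-0.0022  0.0017  0.0014] shift after rot [-0.0016  0.0019  0.3771]
```

To row units: 0.045 m / 0.6 = 0.075, 0.002 m / 0.6 = 0.0033.

```bash
echo '[{"d": [-0.0017,0.0033,0.075],"aperture": 0.04},{"d": [0,0,0.075],"aperture": 0.04},{"d": [0,0,0.075],"aperture": 0.04},{"d": [0,0,0.075],"aperture": 0.04},{"d": [0,0,0.075],"aperture": 0.04}]' | python3 jog.py >/dev/null
echo '[{"d": [0,0,0.075],"aperture": 0.04},{"d": [0,0,0.075],"aperture": 0.04},{"d": [0,0,0.0667],"aperture": 0.04},{"d": [0,0,0.0367],"aperture": 0.04},{"aperture": 0.04}]' | python3 jog.py >/dev/null
echo '[{"aperture": 0.04},{"aperture": 0.04}]' | python3 jog.py
python3 go.py .4785 .314 .0744 0; python3 -c "
from cam import *
S=Cam('side');T=Cam('top')
cv2.imwrite('pics/a2.png',np.hstack([cv2.resize(c.im[y:y+100,x:x+100,::-1],None,fx=4,fy=4,interpolation=cv2.INTER_CUBIC) for c,x,y in((T,170,140),(S,190,90))]))"
```

```text
clock: 10.0
tcp_pos: [0.4806, 0.3138, 0.1434]
orientation: [2.223, 2.219, 0.004]
contact_force: [0.2, -0.2, 0.4]
gripper_width: 0.057
gripper_force: 30.0
t 10.0 tcp [0.4806 0.3138 0.1434] F [ 0.1996 -0.2389  0.3565] w 0.05695732326056223 gf 29.99990701675415 q [ 0.4582  0.4235  1.6767 -0.0003  1.0383  0.4602]
tool shift [ 0.0002 -0.0023  0.069 ]
rot [ 0.0028 -0.0011 -0.0018] shift after rot [ 0.0002 -0.0021  0.069 ]
```

View pics/a2.png

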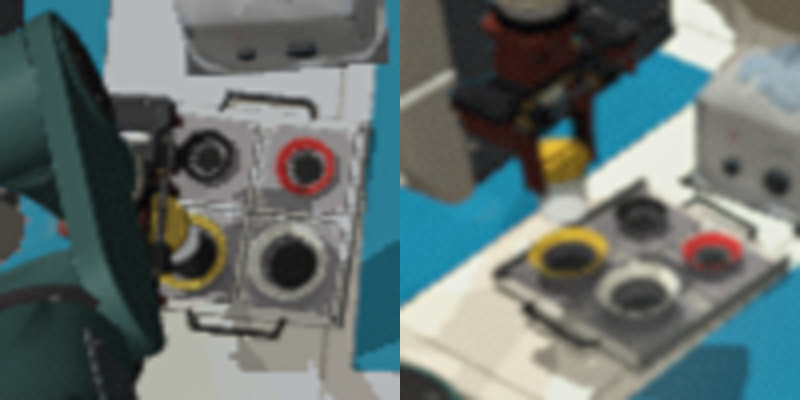

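The side crop shows the pot hanging upright above the yellow funnel. Its underside is at about (564,207), and the collar centre is at (568,251).

Run:
```python
from cam import *
S=Cam('side')
print(S.px((.4785,.316,.084)),S.px((.4785,.316,.038)),S.px((.4785,.316,.142)))
print("pot bottom",S.plane(190+164/4,90+207/4,.084))
x0,y0=222,120
print("lid",S.blob([20,110,80],[35,255,255],(222,118,245,138)))
b=S.blob([20,110,80],[35,255,255],(222,118,245,138)); print(S.plane(*b[0],.14))
```

```text
[230.5002795  142.65555043] [231.93772713 152.40287238] [228.61392556 129.86419805]
pot bottom [0.48376689 0.31839757]
lid (array([229.79487179, 129.52991453]), np.int32(111), [224, 125, 13, 11])
[0.48454246 0.31613609]
```

```bash
echo '[{"d": [0,-0.0042,0.0167],"aperture": 0.04},{"d": [0,0,0.025],"aperture": 0.04},{"d": [0,0,0.025],"aperture": 0.04},{"d": [0,0,0.0167],"aperture": 0.04},{"d": [0,0,0.0167],"aperture": 0.04}]' | python3 jog.py
echo '[{"d": [0,0,0.0083],"aperture": 0.04},{"aperture": 0.04}]' | python3 jog.py
python3 go.py .4785 .314 .0744 0
```

```text
clock: 10.65
tcp_pos: [0.4764, 0.3139, 0.0809]
orientation: [-2.222, -2.221, 0.001]
contact_force: [0.5, 0.3, -1.0]
gripper_width: 0.0569
gripper_force: 30.0
clock: 10.85
tcp_pos: [0.4762, 0.3137, 0.0759]
orientation: [-2.222, -2.22, 0.002]
contact_force: [0.2, -0.0, -0.6]
gripper_width: 0.0571
gripper_force: 30.0
t 10.85 tcp [0.4762 0.3137 0.0759] F [ 0.1842 -0.0133 -0.6451] w 0.05712322447294221 gf 29.99992847442627 q [ 0.4614  0.5113  1.7369 -0.0001  0.8948  0.4624]
tool shift [0.0003 0.0023 0.0015]
rot [-0.0012  0.0007 -0.001 ] shift after rot [0.0003 0.0023 0.0015]
```

To row units: 0.001 m / 0.6 = 0.0017.

```bash
echo '[{"d": [0,0.0017,0.0017],"aperture": 0.04},{"d": [0,0.0017,0.0017],"aperture": 0.04},{"aperture": 0.04}]' | python3 jog.py
echo '[{"d": [0,0,0.0017],"aperture": 0.04},{"aperture": 0.04}]' | python3 jog.py
```

```text
clock: 11.15
tcp_pos: [0.4792, 0.314, 0.075]
orientation: [2.222, 2.22, 0.001]
contact_force: [0.1, 0.1, -0.5]
gripper_width: 0.057
gripper_force: 30.0
clock: 11.35
tcp_pos: [0.4791, 0.3141, 0.0744]
orientation: [2.222, 2.22, 0.002]
contact_force: [-0.6, -0.6, 4.9]
gripper_width: 0.0572
gripper_force: 30.0
```

To row units: -0.045 m / 0.6 = -0.075, -0.04 m / 0.6 = -0.0667.

```bash
echo '[{"aperture": 0.08},{"aperture": 0.08},{"aperture": 0.08}]' | python3 jog.py
echo '[{"d": [0,0,-0.025],"aperture": 0.08},{"d": [0,0,-0.0667],"aperture": 0.08},{"d": [0,0,-0.075],"aperture": 0.08},{"d": [0,0,-0.075],"aperture": 0.08},{"d": [0,0,-0.075],"aperture": 0.08}]' | python3 jog.py >/dev/null
echo '[{"d": [0,0,-0.075],"aperture": 0.08},{"d": [0,0,-0.075],"aperture": 0.08},{"d": [0,0,-0.075],"aperture": 0.08},{"d": [0,0,-0.075],"aperture": 0.08},{"d": [0,0,-0.075],"aperture": 0.08}]' | python3 jog.py >/dev/null
echo '[{"d": [0,0,-0.0583],"aperture": 0.088},{"aperture": 0.088}]' | python3 jog.py
python3 go.py .4378 -.4175 .52 0; python3 -c "
from cam import *
S=Cam('side');T=Cam('top')
cv2.imwrite('pics/a3.png',np.hstack([cv2.resize(c.im[y:y+100,x:x+100,::-1],None,fx=4,fy=4,interpolation=cv2.INTER_CUBIC) for c,x,y in((T,170,140),(S,190,90))]))
print(S.blob([20,110,80],[35,255,255],(215,125,245,165)),S.px((.4785,.316,.077)))"
```

```text
clock: 11.65
tcp_pos: [0.4786, 0.3138, 0.0735]
orientation: [-2.223, -2.22, 0.0]
contact_force: [0.2, 0.6, -0.4]
gripper_width: 0.0771
gripper_force: 0.0
clock: 12.85
tcp_pos: [0.4799, 0.3146, 0.5293]
orientation: [2.22, 2.218, 0.014]
contact_force: [0.7, -0.4, -0.0]
gripper_width: 0.0874
gripper_force: 0.0
t 12.85 tcp [0.4799 0.3146 0.5293] F [ 0.6977 -0.3649 -0.0466] w 0.08739176694895981 gf 0.0 q [ 0.4599  0.1962  1.0594 -0.0001  1.8764  0.4608]
tool shift [-0.7321 -0.0415  0.0059]
rot [ 0.0086 -0.0042 -0.001 ] shift after rot [-0.7321 -0.0421  0.0093]
(array([231.18772563, 148.50180505]), np.int32(180), [222, 140, 20, 18]) [230.72228388 144.16096057]
```

View pics/a3.png

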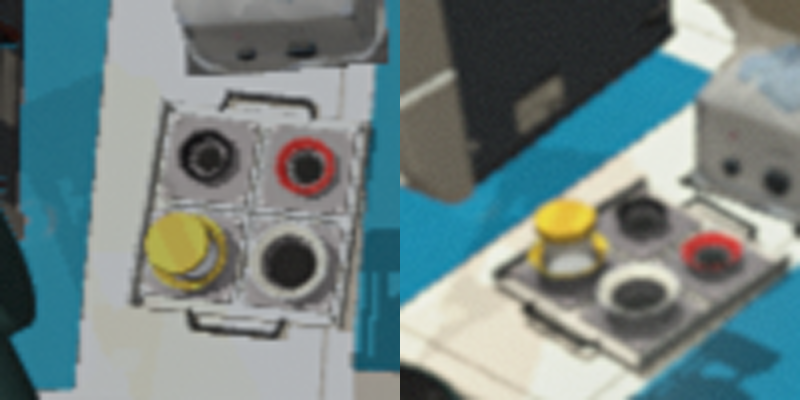

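The pot stands upright in the yellow collar: lid at (178,242) in the top crop and (566,218) in the side crop. Now the black bottle.

```bash
python3 - <<'E'
from cam import *
S=Cam('side');T=Cam('top')
print(tri(T,(170+178/4,140+242/4),S,(190+167/4,90+214/4)),T.px((.4785,.316,.079)),S.px((.4785,.316,.079)))
E
echo '[{"d": [-0.05,-0.0033,0],"aperture": 0.088},{"d": [-0.0783,-0.005,0],"aperture": 0.088},{"d": [-0.0783,-0.005,0],"aperture": 0.088},{"d": [-0.0783,-0.005,0],"aperture": 0.088},{"d": [-0.0783,-0.005,0],"aperture": 0.088}]' | python3 jog.py >/dev/null
echo '[{"d": [-0.0783,-0.005,0],"aperture": 0.088},{"d": [-0.0783,-0.005,0],"aperture": 0.088},{"d": [-0.0783,-0.005,0],"aperture": 0.088},{"d": [-0.0783,-0.005,0],"aperture": 0.088},{"d": [-0.0783,-0.005,0],"aperture": 0.088}]' | python3 jog.py >/dev/null
echo '[{"d": [-0.0783,-0.005,0],"aperture": 0.088},{"d": [-0.0783,-0.0033,0],"aperture": 0.088},{"d": [-0.0783,-0.0033,0],"aperture": 0.088},{"d": [-0.0783,-0.0033,0],"aperture": 0.088},{"d": [-0.0783,-0.0033,0],"aperture": 0.088}]' | python3 jog.py >/dev/null
echo '[{"d": [-0.075,-0.0033,0.0167],"aperture": 0.088},{"aperture": 0.088},{"aperture": 0.088}]' | python3 jog.py
python3 go.py .4378 -.4175 .12 0
```

```text
(array([0.47855977, 0.31063417, 0.0823661 ]), np.float64(0.0009606276391298103)) [213.38436474 200.56398327] [230.65897543 143.73166643]
clock: 14.85
tcp_pos: [0.4353, -0.4194, 0.5107]
orientation: [-2.221, -2.214, -0.001]
contact_force: [0.3, 0.0, 0.4]
gripper_width: 0.0877
gripper_force: 0.0
t 14.85 tcp [ 0.4353 -0.4194  0.5107] F [0.3384 0.0106 0.4342] w 0.0877289796852462 gf 0.0 q [-0.8812  0.2564  1.0223  0.0003  1.8685 -0.8784]
tool shift [0.0001 0.0038 0.3907]
rot [-0.0033 -0.0045 -0.0028] shift after rot [0.0019 0.0025 0.3907]
```

To row units: 0.045 m / 0.6 = 0.075, 0.002 m / 0.6 = 0.0033.

```bash
echo '[{"d": [0.0017,0.0033,0.075],"aperture": 0.088},{"d": [0,0,0.075],"aperture": 0.088},{"d": [0,0,0.075],"aperture": 0.088},{"d": [0,0,0.075],"aperture": 0.088},{"d": [0,0,0.075],"aperture": 0.088}]' | python3 jog.py >/dev/null
echo '[{"d": [0,0,0.075],"aperture": 0.088},{"d": [0,0,0.075],"aperture": 0.088},{"d": [0,0,0.075],"aperture": 0.06},{"d": [0,0,0.05],"aperture": 0.06},{"aperture": 0.06}]' | python3 jog.py >/dev/null
echo '[{"aperture": 0.06},{"aperture": 0.06}]' | python3 jog.py
python3 go.py .4378 -.4175 .036 0;python3 -c "
from cam import *
S=Cam('side')
cv2.imwrite('pics/a4.png',cv2.resize(S.im[180:280,330:450,::-1],None,fx=5,fy=5,interpolation=cv2.INTER_CUBIC))"
```

```text
clock: 16.05
tcp_pos: [0.4392, -0.4187, 0.1261]
orientation: [2.219, 2.219, -0.001]
contact_force: [-0.4, 0.6, -0.3]
gripper_width: 0.06
gripper_force: 0.0
t 16.05 tcp [ 0.4392 -0.4187  0.1261] F [-0.3553  0.5998 -0.3002] w 0.06003767603618305 gf 0.0 q [-0.8753  0.485   1.6181 -0.      1.0348 -0.875 ]
tool shift [ 0.0015 -0.0016  0.0901]
rot [ 0.0024  0.0029 -0.0002] shift after rot [ 0.0012 -0.0014  0.0901]
```

View pics/a4.png

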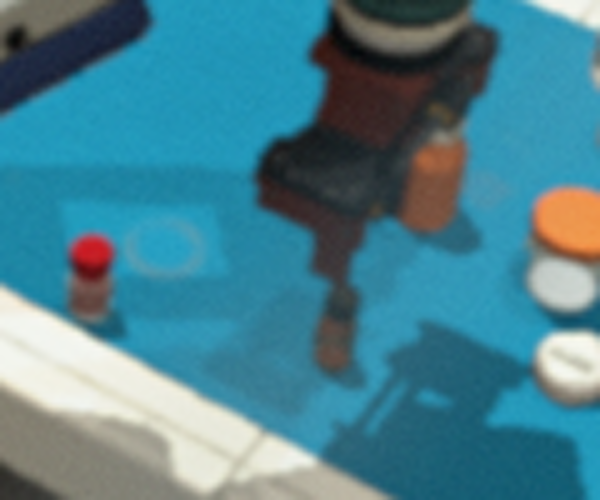

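The bottle stands between and below the fingers, with its cap at (340,290). I'll go down.

To row units: 0.03 m / 0.6 = 0.05, 0.02 m / 0.6 = 0.0333.

```bash
echo '[{"d": [0.0017,-0.0017,0.05],"aperture": 0.06},{"d": [0,0,0.05],"aperture": 0.06},{"d": [0,0,0.0333],"aperture": 0.06},{"d": [0,0,0.0167],"aperture": 0.06},{"aperture": 0.06}]' | python3 jog.py
echo '[{"aperture": 0.06},{"aperture": 0.06}]' | python3 jog.py; python3 go.py .4378 -.4175 .036 0
```

```text
clock: 16.6
tcp_pos: [0.437, -0.4172, 0.0338]
orientation: [-2.223, -2.22, 0.0]
contact_force: [-0.3, 0.5, -0.4]
gripper_width: 0.0599
gripper_force: 0.0
clock: 16.8
tcp_pos: [0.4378, -0.4181, 0.0353]
orientation: [2.22, 2.218, -0.001]
contact_force: [0.1, -0.3, 0.3]
gripper_width: 0.0599
gripper_force: 0.0
t 16.8 tcp [ 0.4378 -0.4181  0.0353] F [ 0.1381 -0.3411  0.3398] w 0.059894909477416866 gf 0.0 q [-0.8764  0.6047  1.6835 -0.0001  0.8505 -0.8754]
tool shift [ 0.0006  0.     -0.0007]
rot [ 0.0018  0.0022 -0.0009] shift after rot [ 0.0006  0.     -0.0007]
```

To row units: -0.001 m / 0.6 = -0.0017.

```bash
echo '[{"d": [0,0,-0.0017],"aperture": 0.06},{"aperture": 0.015},{"aperture": 0.015},{"aperture": 0.015},{"aperture": 0.015}]' | python3 jog.py
echo '[{"aperture": 0.015},{"aperture": 0.015},{"aperture": 0.015}]' | python3 jog.py
echo '[{"d": [0,0,-0.025],"aperture": 0.015},{"d": [0,0,-0.0667],"aperture": 0.015},{"d": [0,0,-0.075],"aperture": 0.015},{"d": [0,0,-0.075],"aperture": 0.015},{"d": [0,0,-0.075],"aperture": 0.015}]' | python3 jog.py
echo '[{"d": [0,0,-0.075],"aperture": 0.015},{"d": [0,0,-0.075],"aperture": 0.015},{"d": [0,0,-0.075],"aperture": 0.015},{"d": [0,0,-0.075],"aperture": 0.015},{"d": [0,0,-0.075],"aperture": 0.015}]' | python3 jog.py >/dev/null
echo '[{"d": [0,0,-0.075],"aperture": 0.015},{"d": [0,0,-0.0333],"aperture": 0.015},{"aperture": 0.015}]' | python3 jog.py
python3 go.py .5734 .3085 .52 0
```

```text
clock: 17.3
tcp_pos: [0.4369, -0.4171, 0.0347]
orientation: [-2.223, -2.22, 0.0]
contact_force: [-0.0, 0.1, -0.0]
gripper_width: 0.0316
gripper_force: 0.0
clock: 17.6
tcp_pos: [0.4369, -0.4171, 0.0347]
orientation: [2.223, 2.22, -0.0]
contact_force: [0.3, -0.4, 0.3]
gripper_width: 0.0246
gripper_force: 30.0
clock: 18.1
tcp_pos: [0.4366, -0.4168, 0.2276]
orientation: [2.222, 2.22, -0.0]
contact_force: [0.2, -0.6, -0.5]
gripper_width: 0.0249
gripper_force: 30.0
clock: 18.9
tcp_pos: [0.4372, -0.4173, 0.5197]
orientation: [2.217, 2.215, -0.001]
contact_force: [-0.2, 0.2, -1.1]
gripper_width: 0.0248
gripper_force: 30.0
t 18.9 tcp [ 0.4372 -0.4173  0.5197] F [-0.2459  0.1698 -1.0707] w 0.024842777903322857 gf 29.999957453110255 q [-0.8763  0.2486  1.0126 -0.0001  1.8724 -0.8754]
tool shift [ 0.726   0.1355 -0.0041]
rot [ 0.005   0.0062 -0.001 ] shift after rot [ 0.7258  0.1362 -0.0003]
```

To row units: 0.0465 m / 0.6 = 0.0775, 0.03 m / 0.6 = 0.05.

```bash
echo '[{"d": [0.05,0.0083,0],"aperture": 0.015},{"d": [0.0775,0.0145,0],"aperture": 0.015},{"d": [0.0775,0.0145,0],"aperture": 0.015},{"d": [0.0775,0.0145,0],"aperture": 0.015},{"d": [0.0775,0.0145,0],"aperture": 0.015}]' | python3 jog.py >/dev/null
echo '[{"d": [0.0775,0.0145,0],"aperture": 0.015},{"d": [0.0775,0.0145,0],"aperture": 0.015},{"d": [0.0775,0.0145,0],"aperture": 0.015},{"d": [0.0775,0.0145,0],"aperture": 0.015},{"d": [0.0775,0.0145,0],"aperture": 0.015}]' | python3 jog.py >/dev/null
echo '[{"d": [0.0775,0.0145,0],"aperture": 0.015},{"d": [0.0775,0.0145,0],"aperture": 0.015},{"d": [0.0775,0.0145,0],"aperture": 0.015},{"d": [0.0775,0.0145,0],"aperture": 0.015},{"d": [0.0775,0.0145,0],"aperture": 0.015}]' | python3 jog.py >/dev/null
echo '[{"d": [0.0775,0.0145,0],"aperture": 0.015},{"aperture": 0.015},{"aperture": 0.015}]' | python3 jog.py
python3 go.py .5734 .3085 .12 0
```

```text
clock: 20.7
tcp_pos: [0.5724, 0.3109, 0.5123]
orientation: [-2.22, -2.222, 0.006]
contact_force: [0.6, -0.4, -0.6]
gripper_width: 0.0253
gripper_force: 30.0
t 20.7 tcp [0.5724 0.3109 0.5123] F [ 0.6396 -0.3864 -0.63  ] w 0.025262741972964832 gf 29.99980220105499 q [ 0.3919  0.338   0.9044 -0.0005  1.9033  0.3907]
tool shift [-0.0016  0.0025  0.3923]
rot [-0.0037  0.002   0.001 ] shift after rot [-0.0024  0.001   0.3923]
```

Careful with the scale: shifts go in shares of 0.6 m and turns go in shares of pi rad. That gives: 0.045 m / 0.6 = 0.075, -0.002 m / 0.6 = -0.0033.

```bash
echo '[{"d": [-0.0033,0.0017,0.075],"aperture": 0.015},{"d": [0,0,0.075],"aperture": 0.015},{"d": [0,0,0.075],"aperture": 0.015},{"d": [0,0,0.075],"aperture": 0.015},{"d": [0,0,0.075],"aperture": 0.015}]' | python3 jog.py >/dev/null
echo '[{"d": [0,0,0.075],"aperture": 0.015},{"d": [0,0,0.075],"aperture": 0.015},{"d": [0,0,0.075],"aperture": 0.015},{"d": [0,0,0.0533],"aperture": 0.015},{"aperture": 0.015}]' | python3 jog.py >/dev/null
echo '[{"aperture": 0.015},{"aperture": 0.015}]' | python3 jog.py
python3 go.py .5734 .3085 .0497 0; python3 -c "
from cam import *
S=Cam('side');T=Cam('top')
print(S.px((.5734,.3085,.03)),S.px((.5734,.3085,.085)),S.px((.5734,.3085,.147)))
cv2.imwrite('pics/a5.png',np.hstack([cv2.resize(c.im[y:y+100,x:x+100,::-1],None,fx=4,fy=4,interpolation=cv2.INTER_CUBIC) for c,x,y in((T,170,130),(S,200,80))]))"
```

```text
clock: 21.9
tcp_pos: [0.5757, 0.3082, 0.1252]
orientation: [2.222, 2.218, 0.005]
contact_force: [0.4, 0.2, 0.3]
gripper_width: 0.0248
gripper_force: 30.0
t 21.9 tcp [0.5757 0.3082 0.1252] F [0.4063 0.2322 0.3458] w 0.024769441307418313 gf 29.999977468396537 q [ 0.3859  0.5428  1.5094 -0.0002  1.0856  0.3877]
tool shift [ 0.0002 -0.0026  0.0755]
rot [ 0.0036 -0.0013 -0.0017] shift after rot [ 0.0003 -0.0023  0.0755]
[250.20629551 142.70585983] [248.91202311 131.19508535] [247.38799148 117.64091838]
```

View pics/a5.png

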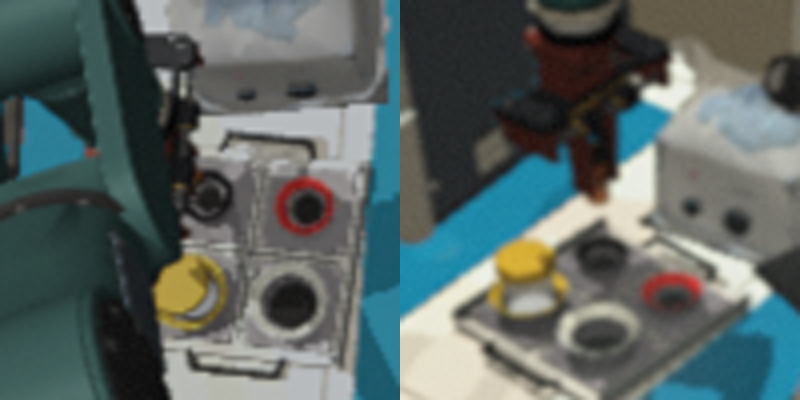

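The underside is centred above the black collar, at (598,200) in the side crop. In the top crop the gripper body points at the grey instrument box behind the carrier, so I'll turn it 90° before lowering.

To row units: -0.143 rad / 3.1416 = -0.0455.

```bash
echo '[{"rotvec": [0,0,-0.0455],"aperture": 0.015},{"rotvec": [0,0,-0.0455],"aperture": 0.015},{"rotvec": [0,0,-0.0455],"aperture": 0.015},{"rotvec": [0,0,-0.0455],"aperture": 0.015},{"rotvec": [0,0,-0.0455],"aperture": 0.015}]' | python3 jog.py >/dev/null
echo '[{"rotvec": [0,0,-0.0455],"aperture": 0.015},{"rotvec": [0,0,-0.0455],"aperture": 0.015},{"rotvec": [0,0,-0.0455],"aperture": 0.015},{"rotvec": [0,0,-0.0455],"aperture": 0.015},{"rotvec": [0,0,-0.0455],"aperture": 0.015}]' | python3 jog.py >/dev/null
echo '[{"rotvec": [0,0,-0.0449],"aperture": 0.015},{"aperture": 0.015},{"aperture": 0.015},{"aperture": 0.015}]' | python3 jog.py
python3 go.py .5734 .3085 .0497 90;python3 -c "
from cam import *
S=Cam('side');T=Cam('top')
cv2.imwrite('pics/a6.png',np.hstack([cv2.resize(c.im[y:y+100,x:x+100,::-1],None,fx=4,fy=4,interpolation=cv2.INTER_CUBIC) for c,x,y in((T,170,130),(S,200,80))]))"
```

```text
clock: 23.4
tcp_pos: [0.5745, 0.3084, 0.1233]
orientation: [0.006, 3.141, 0.0]
contact_force: [0.8, -0.4, -0.7]
gripper_width: 0.0249
gripper_force: 30.0
t 23.4 tcp [0.5745 0.3084 0.1233] F [ 0.7865 -0.4397 -0.7059] w 0.024881285223417097 gf 30.00003410037607 q [ 0.3869  0.5448  1.511  -0.0001  1.0847 -1.1804]
tool shift [0.0012 0.0001 0.0736]
rot [ 0.0003  0.001  -0.0035] shift after rot [0.0011 0.0001 0.0736]
```

View pics/a6.png

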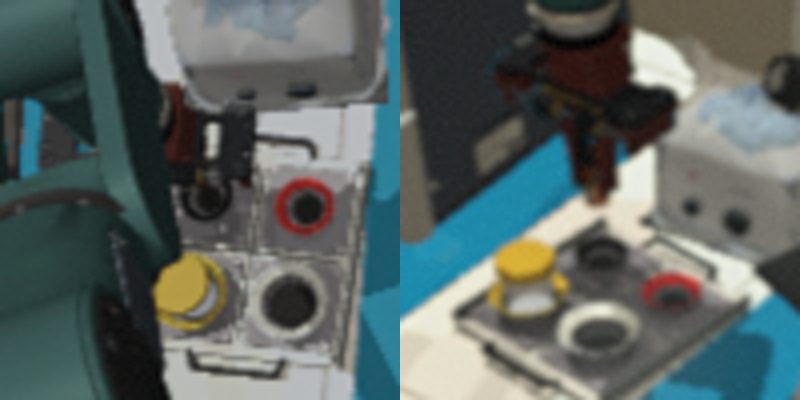

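The turned gripper clears the box, and the bottle is still over the black funnel, at (597,198) in the side crop. Lowering now.

To row units: 0.02 m / 0.6 = 0.0333, 0.015 m / 0.6 = 0.025.

```bash
echo '[{"d": [0.0017,0,0.025],"aperture": 0.015},{"d": [0,0,0.0333],"aperture": 0.015},{"d": [0,0,0.025],"aperture": 0.015},{"d": [0,0,0.0167],"aperture": 0.015},{"d": [0,0,0.01],"aperture": 0.015}]' | python3 jog.py
echo '[{"d": [0,0,0.0067],"aperture": 0.015},{"aperture": 0.015}]' | python3 jog.py
python3 go.py .5734 .3085 .0497 90
```

```text
clock: 24.0
tcp_pos: [0.5727, 0.3081, 0.0555]
orientation: [-0.002, -3.14, 0.001]
contact_force: [0.3, -0.3, -1.0]
gripper_width: 0.025
gripper_force: 30.0
clock: 24.2
tcp_pos: [0.5731, 0.3082, 0.0524]
orientation: [-0.001, -3.141, 0.0]
contact_force: [-0.6, -0.5, 0.1]
gripper_width: 0.0251
gripper_force: 30.0
t 24.2 tcp [0.5731 0.3082 0.0524] F [-0.5907 -0.4532  0.1366] w 0.02512043229438427 gf 29.999978823470883 q [ 0.3874  0.6299  1.5621 -0.0001  0.95   -1.1824]
tool shift [-0.0003  0.0003  0.0027]
rot [-0.0002 -0.0004 -0.0009] shift after rot [-0.0003  0.0003  0.0027]
```

To row units: 0.001 m / 0.6 = 0.0017.

```bash
echo '[{"d": [0,0,0.0017],"aperture": 0.015},{"d": [0,0,0.0017],"aperture": 0.015},{"aperture": 0.015}]' | python3 jog.py
echo '[{"d": [0,0,0.0017],"aperture": 0.015},{"aperture": 0.015}]' | python3 jog.py
```

```text
clock: 24.5
tcp_pos: [0.5733, 0.3084, 0.051]
orientation: [0.001, 3.141, 0.0]
contact_force: [-0.0, 0.3, -0.3]
gripper_width: 0.025
gripper_force: 30.0
clock: 24.7
tcp_pos: [0.5731, 0.3083, 0.0497]
orientation: [0.001, 3.142, -0.0]
contact_force: [0.2, -0.7, -0.6]
gripper_width: 0.0251
gripper_force: 30.0
```

To row units: 0.0007 m / 0.6 = 0.0012.

```bash
echo '[{"d": [0,0,0.0012],"aperture": 0.015},{"aperture": 0.015}]' | python3 jog.py
echo '[{"aperture": 0.015}]' | python3 jog.py
```

```text
clock: 24.9
tcp_pos: [0.5732, 0.3083, 0.0496]
orientation: [0.001, 3.141, -0.0]
contact_force: [-1.5, -1.0, 4.9]
gripper_width: 0.0251
gripper_force: 30.0
clock: 25.0
tcp_pos: [0.5732, 0.3083, 0.0496]
orientation: [0.001, 3.141, -0.0]
contact_force: [-0.5, -0.6, 5.0]
gripper_width: 0.025
gripper_force: 30.0
```

To row units: -0.045 m / 0.6 = -0.075, -0.04 m / 0.6 = -0.0667.

```bash
echo '[{"aperture": 0.045},{"aperture": 0.045},{"aperture": 0.045}]' | python3 jog.py
echo '[{"d": [0,0,-0.025],"aperture": 0.045},{"d": [0,0,-0.05],"aperture": 0.045},{"d": [0,0,-0.0667],"aperture": 0.045},{"d": [0,0,-0.075],"aperture": 0.06},{"d": [0,0,-0.075],"aperture": 0.07}]' | python3 jog.py >/dev/null
echo '[{"d": [0,0,-0.075],"aperture": 0.07},{"d": [0,0,-0.075],"aperture": 0.07},{"d": [0,0,-0.075],"aperture": 0.07},{"d": [0,0,-0.075],"aperture": 0.07},{"d": [0,0,-0.075],"aperture": 0.07}]' | python3 jog.py >/dev/null
echo '[{"d": [0,0,-0.075],"aperture": 0.07},{"d": [0,0,-0.0417],"aperture": 0.07},{"aperture": 0.07}]' | python3 jog.py
python3 go.py .5925 -.405 .52 90; python3 -c "
from cam import *
S=Cam('side');T=Cam('top')
cv2.imwrite('pics/a7.png',np.hstack([cv2.resize(c.im[y:y+100,x:x+100,::-1],None,fx=4,fy=4,interpolation=cv2.INTER_CUBIC) for c,x,y in((T,170,130),(S,200,80))]))"
```

```text
clock: 25.3
tcp_pos: [0.5731, 0.3083, 0.0488]
orientation: [-0.001, -3.142, 0.0]
contact_force: [-0.9, -0.3, -0.7]
gripper_width: 0.0438
gripper_force: 0.0
clock: 26.6
tcp_pos: [0.5736, 0.3085, 0.5252]
orientation: [0.001, 3.133, 0.005]
contact_force: [-0.8, -0.3, 0.6]
gripper_width: 0.0702
gripper_force: 0.0
t 26.6 tcp [0.5736 0.3085 0.5252] F [-0.8289 -0.2856  0.5864] w 0.07017923006611691 gf 0.0 q [ 0.3876  0.3311  0.8856 -0.0001  1.9155 -1.1826]
tool shift [-0.0194 -0.7135  0.0029]
rot [ 0.0035  0.0087 -0.0007] shift after rot [-0.0189 -0.7135  0.0052]
```

View pics/a7.png

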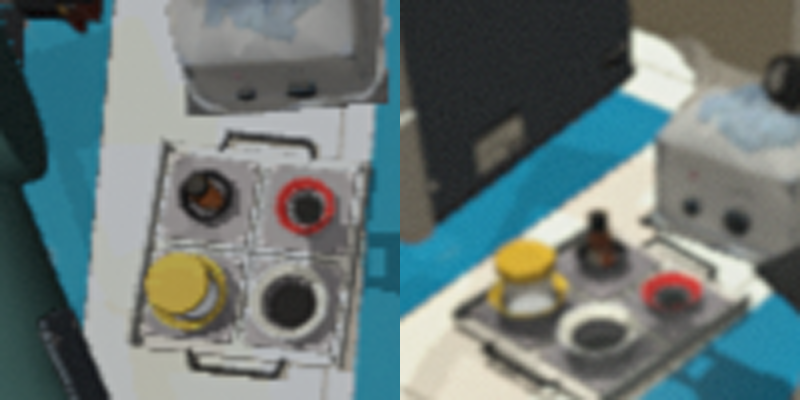

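The black bottle stands upright in its collar: (205,193) in the top crop, cap at (598,220) in the side crop. Now the white bottle.

To row units: -0.046 m / 0.6 = -0.0767, -0.03 m / 0.6 = -0.05.

```bash
echo '[{"d": [-0.0017,-0.05,0],"aperture": 0.07},{"d": [-0.0017,-0.0767,0],"aperture": 0.07},{"d": [-0.0017,-0.0767,0],"aperture": 0.07},{"d": [-0.0017,-0.0767,0],"aperture": 0.07},{"d": [-0.0017,-0.0767,0],"aperture": 0.07}]' | python3 jog.py >/dev/null
echo '[{"d": [-0.0017,-0.0767,0],"aperture": 0.07},{"d": [-0.0017,-0.0767,0],"aperture": 0.07},{"d": [-0.0017,-0.0767,0],"aperture": 0.07},{"d": [-0.0017,-0.0767,0],"aperture": 0.07},{"d": [-0.0017,-0.0767,0],"aperture": 0.07}]' | python3 jog.py >/dev/null
echo '[{"d": [-0.0017,-0.0767,0],"aperture": 0.07},{"d": [-0.0017,-0.0767,0],"aperture": 0.07},{"d": [-0.0017,-0.0767,0],"aperture": 0.07},{"d": [-0.0017,-0.0767,0],"aperture": 0.07},{"d": [-0.0033,-0.0667,0],"aperture": 0.07}]' | python3 jog.py >/dev/null
echo '[{"d": [-0.005,-0.075,0],"aperture": 0.07},{"aperture": 0.07},{"aperture": 0.07}]' | python3 jog.py
python3 go.py .5925 -.405 .15 90
```

```text
clock: 28.5
tcp_pos: [0.591, -0.4054, 0.516]
orientation: [-0.004, -3.138, -0.005]
contact_force: [0.9, 0.9, 0.1]
gripper_width: 0.0697
gripper_force: 0.0
t 28.5 tcp [ 0.591  -0.4054  0.516 ] F [0.9003 0.9117 0.1343] w 0.0697278650876179 gf 0.0 q [-0.6976  0.4618  0.7063  0.0002  1.9786 -2.2658]
tool shift [-0.0029 -0.0009  0.366 ]
rot [ 0.0034 -0.0037 -0.0025] shift after rot [-0.0015  0.0004  0.366 ]
```

To row units: 0.045 m / 0.6 = 0.075, -0.001 m / 0.6 = -0.0017.

```bash
echo '[{"d": [-0.0017,0,0.075],"aperture": 0.07},{"d": [0,0,0.075],"aperture": 0.07},{"d": [0,0,0.075],"aperture": 0.07},{"d": [0,0,0.075],"aperture": 0.07},{"d": [0,0,0.075],"aperture": 0.07}]' | python3 jog.py >/dev/null
echo '[{"d": [0,0,0.075],"aperture": 0.07},{"d": [0,0,0.075],"aperture": 0.07},{"d": [0,0,0.075],"aperture": 0.07},{"d": [0,0,0.01],"aperture": 0.07},{"aperture": 0.07}]' | python3 jog.py >/dev/null
echo '[{"aperture": 0.07},{"aperture": 0.07}]' | python3 jog.py
python3 go.py .5925 -.405 .048 90;python3 -c "
from cam import *
S=Cam('side')
cv2.imwrite('pics/a8.png',cv2.resize(S.im[150:250,360:480,::-1],None,fx=5,fy=5,interpolation=cv2.INTER_CUBIC))"
```

```text
clock: 29.7
tcp_pos: [0.5942, -0.4057, 0.1564]
orientation: [0.001, 3.138, -0.005]
contact_force: [0.1, -0.5, -0.6]
gripper_width: 0.0701
gripper_force: 0.0
t 29.7 tcp [ 0.5942 -0.4057  0.1564] F [ 0.1163 -0.5338 -0.5872] w 0.07014597055984148 gf 0.0 q [-0.6949  0.5969  1.3161 -0.0001  1.2233 -2.2652]
tool shift [0.0022 0.0011 0.1084]
rot [-0.0035  0.004  -0.0005] shift after rot [0.0017 0.0007 0.1084]
```

View pics/a8.png

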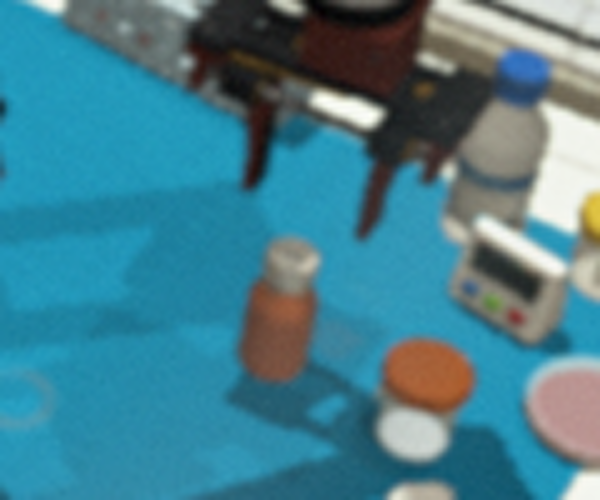

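Run:
```python
from cam import *
S=Cam('side');p=S.px
print(p((.5942,-.4057,.139)),p((.5942,-.3707,.139)),p((.5942,-.4407,.139)),"obs tips",(360+250/5,150+187/5),(360+365/5,150+238/5))
print(p((.5925,-.405,.098)),"obs cap top",(360+293/5,150+249/5))
print(p((.5925,-.405,0)),p((.5695,-.405,0)),"obs base",(360+273/5,150+368/5))
```

```text
[421.45938069 191.05254915] [411.53685757 186.73198398] [431.57961067 195.45920183] obs tips (410.0, 187.4) (433.0, 197.6)
[419.05580098 200.63322818] obs cap top (418.6, 199.8)
[414.64178785 221.71207471] [411.49970492 225.75236119] obs base (414.6, 223.6)
```

Everything agrees within about a pixel: fingertips at (250,187) and (365,238), bottle cap at (293,249). I'll go down.

To row units: 0.03 m / 0.6 = 0.05, 0.025 m / 0.6 = 0.0417.

```bash
echo '[{"d": [0.0017,0,0.05],"aperture": 0.07},{"d": [0,0,0.05],"aperture": 0.07},{"d": [0,0,0.0417],"aperture": 0.07},{"d": [0,0,0.025],"aperture": 0.07},{"d": [0,0,0.01],"aperture": 0.07}]' | python3 jog.py >/dev/null
echo '[{"aperture": 0.07},{"aperture": 0.07},{"aperture": 0.07}]' | python3 jog.py
python3 go.py .5925 -.405 .048 90
```

```text
clock: 30.6
tcp_pos: [0.5925, -0.4055, 0.0486]
orientation: [0.001, 3.14, -0.003]
contact_force: [-0.4, 0.1, 0.3]
gripper_width: 0.0699
gripper_force: 0.0
t 30.6 tcp [ 0.5925 -0.4055  0.0486] F [-0.4354  0.1136  0.2866] w 0.0699046792025555 gf 0.0 q [-0.6962  0.7088  1.3967 -0.0001  1.0335 -2.2662]
tool shift [-0.      0.0005  0.0006]
rot [-0.0018  0.002  -0.0007] shift after rot [-0.      0.0005  0.0006]
```

To row units: -0.045 m / 0.6 = -0.075, -0.04 m / 0.6 = -0.0667.

```bash
echo '[{"aperture": 0.035},{"aperture": 0.035},{"aperture": 0.035},{"aperture": 0.035},{"aperture": 0.035}]' | python3 jog.py
echo '[{"aperture": 0.035},{"aperture": 0.035}]' | python3 jog.py
echo '[{"d": [0,0,-0.025],"aperture": 0.035},{"d": [0,0,-0.05],"aperture": 0.035},{"d": [0,0,-0.0667],"aperture": 0.035},{"d": [0,0,-0.075],"aperture": 0.035},{"d": [0,0,-0.075],"aperture": 0.035}]' | python3 jog.py
echo '[{"d": [0,0,-0.075],"aperture": 0.035},{"d": [0,0,-0.075],"aperture": 0.035},{"d": [0,0,-0.075],"aperture": 0.035},{"d": [0,0,-0.075],"aperture": 0.035},{"d": [0,0,-0.075],"aperture": 0.035}]' | python3 jog.py >/dev/null
echo '[{"d": [0,0,-0.075],"aperture": 0.035},{"d": [0,0,-0.05],"aperture": 0.035},{"aperture": 0.035}]' | python3 jog.py
python3 go.py .4705 .2208 .52 90
```

```text
clock: 31.1
tcp_pos: [0.5916, -0.4046, 0.0473]
orientation: [0.001, 3.142, 0.0]
contact_force: [0.3, 1.2, 2.6]
gripper_width: 0.0452
gripper_force: 30.0
clock: 31.3
tcp_pos: [0.5916, -0.4045, 0.0472]
orientation: [-0.001, -3.142, -0.0]
contact_force: [-1.3, 1.5, 4.3]
gripper_width: 0.0452
gripper_force: 30.0
clock: 31.8
tcp_pos: [0.5912, -0.4048, 0.2241]
orientation: [-0.002, -3.141, 0.001]
contact_force: [0.6, -0.5, -1.2]
gripper_width: 0.0451
gripper_force: 30.0
clock: 32.6
tcp_pos: [0.592, -0.4053, 0.5288]
orientation: [0.002, 3.134, -0.011]
contact_force: [1.6, -0.8, -0.7]
gripper_width: 0.0448
gripper_force: 30.0
t 32.6 tcp [ 0.592  -0.4053  0.5288] F [ 1.5549 -0.761  -0.6735] w 0.04478149023151859 gf 29.99982690496836 q [-0.6964  0.4564  0.6859 -0.0005  1.9888 -2.2662]
tool shift [0.1222 0.626  0.0035]
rot [-0.0071  0.0078 -0.0011] shift after rot [0.1215 0.6261 0.0088]
```

To row units: 0.0458 m / 0.6 = 0.0763, 0.03 m / 0.6 = 0.05.

```bash
echo '[{"d": [0.01,0.05,0],"aperture": 0.035},{"d": [0.0148,0.0763,0],"aperture": 0.035},{"d": [0.0148,0.0763,0],"aperture": 0.035},{"d": [0.0148,0.0763,0],"aperture": 0.035},{"d": [0.0148,0.0763,0],"aperture": 0.035}]' | python3 jog.py >/dev/null
echo '[{"d": [0.0148,0.0763,0],"aperture": 0.035},{"d": [0.0148,0.0763,0],"aperture": 0.035},{"d": [0.0148,0.0763,0],"aperture": 0.035},{"d": [0.0148,0.0763,0],"aperture": 0.035},{"d": [0.0148,0.0763,0],"aperture": 0.035}]' | python3 jog.py >/dev/null
echo '[{"d": [0.0148,0.0763,0],"aperture": 0.035},{"d": [0.0148,0.0763,0],"aperture": 0.035},{"d": [0.0148,0.0763,0],"aperture": 0.035},{"d": [0.0148,0.0763,0],"aperture": 0.035},{"aperture": 0.035}]' | python3 jog.py >/dev/null
echo '[{"aperture": 0.035},{"aperture": 0.035}]' | python3 jog.py
python3 go.py .4705 .2208 .14 90
```

```text
clock: 34.3
tcp_pos: [0.4703, 0.2198, 0.5213]
orientation: [-0.002, -3.141, 0.002]
contact_force: [0.6, -0.7, -0.1]
gripper_width: 0.045
gripper_force: 30.0
t 34.3 tcp [0.4703 0.2198 0.5213] F [ 0.6031 -0.736  -0.0601] w 0.04502016170587515 gf 29.999710696865804 q [ 0.3047  0.1103  1.181  -0.0009  1.8515 -1.2648]
tool shift [-0.0005  0.0014  0.3813]
rot [-0.0012 -0.0009 -0.0016] shift after rot [-0.0002  0.001   0.3813]
```

To row units: 0.045 m / 0.6 = 0.075, 0.001 m / 0.6 = 0.0017.

```bash
echo '[{"d": [0,0.0017,0.075],"aperture": 0.035},{"d": [0,0,0.075],"aperture": 0.035},{"d": [0,0,0.075],"aperture": 0.035},{"d": [0,0,0.075],"aperture": 0.035},{"d": [0,0,0.075],"aperture": 0.035}]' | python3 jog.py >/dev/null
echo '[{"d": [0,0,0.075],"aperture": 0.035},{"d": [0,0,0.075],"aperture": 0.035},{"d": [0,0,0.075],"aperture": 0.035},{"d": [0,0,0.035],"aperture": 0.035},{"aperture": 0.035}]' | python3 jog.py >/dev/null
echo '[{"aperture": 0.035},{"aperture": 0.035}]' | python3 jog.py
python3 go.py .4705 .2208 .0622 90; python3 -c "
from cam import *
S=Cam('side');T=Cam('top')
print(S.px((.4705,.2208,.042)),S.px((.4705,.2208,.093)))
cv2.imwrite('pics/a9.png',np.hstack([cv2.resize(c.im[y:y+100,x:x+100,::-1],None,fx=4,fy=4,interpolation=cv2.INTER_CUBIC) for c,x,y in((T,170,140),(S,200,95))]))"
```

```text
clock: 35.5
tcp_pos: [0.4721, 0.2215, 0.1427]
orientation: [0.003, 3.138, 0.001]
contact_force: [-0.4, 0.7, -0.1]
gripper_width: 0.0449
gripper_force: 30.0
t 35.5 tcp [0.4721 0.2215 0.1427] F [-0.3936  0.7273 -0.1317] w 0.044872383511310905 gf 29.999790597357787 q [ 0.3064  0.359   1.7923 -0.0002  0.987  -1.2624]
tool shift [ 0.0018 -0.0008  0.0804]
rot [ 0.0008  0.0031 -0.0019] shift after rot [ 0.0016 -0.0007  0.0805]
[249.26383682 161.87297674] [247.9716333  150.93536365]
```

View pics/a9.png

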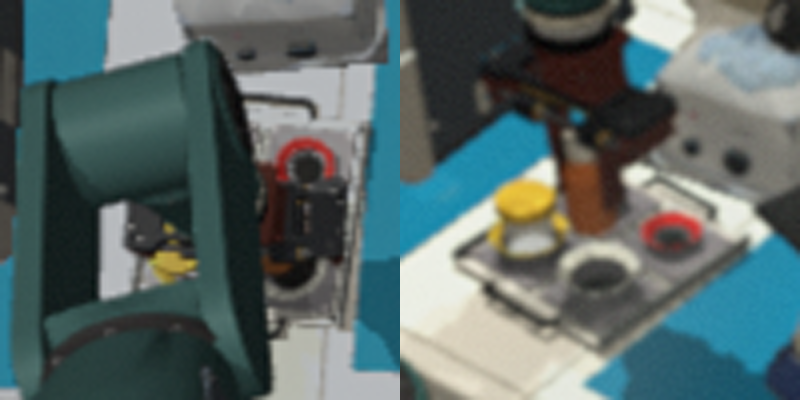

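The underside of the white bottle is at about (592,224) in the side crop, as predicted over its collar. Lowering now.

To row units: 0.02 m / 0.6 = 0.0333, 0.015 m / 0.6 = 0.025.

```bash
echo '[{"d": [0.0017,0,0.025],"aperture": 0.035},{"d": [0,0,0.0333],"aperture": 0.035},{"d": [0,0,0.0333],"aperture": 0.035},{"d": [0,0,0.02],"aperture": 0.035},{"d": [0,0,0.01],"aperture": 0.035}]' | python3 jog.py
echo '[{"d": [0,0,0.005],"aperture": 0.035},{"aperture": 0.035}]' | python3 jog.py
python3 go.py .4705 .2208 .0622 90
```

```text
clock: 36.1
tcp_pos: [0.4694, 0.2218, 0.0677]
orientation: [-0.001, -3.142, 0.0]
contact_force: [0.2, 0.8, -0.6]
gripper_width: 0.045
gripper_force: 30.0
clock: 36.3
tcp_pos: [0.4697, 0.2219, 0.0653]
orientation: [0.001, 3.141, 0.0]
contact_force: [-0.0, -0.3, -1.3]
gripper_width: 0.0449
gripper_force: 30.0
t 36.3 tcp [0.4697 0.2219 0.0653] F [-0.0084 -0.2885 -1.2539] w 0.044919146837017664 gf 29.99982153007295 q [ 0.3083  0.4737  1.8599 -0.0001  0.8075 -1.2617]
tool shift [-0.0008 -0.0011  0.0031]
rot [ 0.0001  0.0005 -0.0007] shift after rot [-0.0008 -0.0011  0.0031]
```

To row units: 0.001 m / 0.6 = 0.0017.

```bash
echo '[{"d": [0,0,0.0017],"aperture": 0.035},{"aperture": 0.035}]' | python3 jog.py
echo '[{"d": [0,0,0.0017],"aperture": 0.035},{"aperture": 0.035}]' | python3 jog.py
```

```text
clock: 36.5
tcp_pos: [0.4698, 0.2219, 0.0644]
orientation: [0.001, 3.141, 0.0]
contact_force: [-0.4, -0.3, -1.9]
gripper_width: 0.045
gripper_force: 30.0
clock: 36.7
tcp_pos: [0.4695, 0.2218, 0.0631]
orientation: [0.001, 3.141, 0.0]
contact_force: [-0.1, -0.3, -0.5]
gripper_width: 0.0452
gripper_force: 30.0
```

To row units: 0.0007 m / 0.6 = 0.0012.

```bash
echo '[{"d": [0,0,0.0012],"aperture": 0.035},{"aperture": 0.035}]' | python3 jog.py
echo '[{"d": [0,0,0.001],"aperture": 0.035},{"aperture": 0.035}]' | python3 jog.py
```

```text
clock: 36.9
tcp_pos: [0.4693, 0.2217, 0.0622]
orientation: [-0.001, -3.141, 0.0]
contact_force: [-0.3, 0.3, -1.1]
gripper_width: 0.0447
gripper_force: 30.0
clock: 37.1
tcp_pos: [0.4694, 0.2218, 0.0621]
orientation: [0.001, 3.142, -0.0]
contact_force: [-1.8, -0.2, 4.1]
gripper_width: 0.0455
gripper_force: 30.0
```

To row units: -0.045 m / 0.6 = -0.075, -0.04 m / 0.6 = -0.0667.

```bash
echo '[{"aperture": 0.062},{"aperture": 0.062},{"aperture": 0.062}]' | python3 jog.py
echo '[{"d": [0,0,-0.025],"aperture": 0.062},{"d": [0,0,-0.05],"aperture": 0.062},{"d": [0,0,-0.0667],"aperture": 0.062},{"d": [0,0,-0.075],"aperture": 0.062},{"d": [0,0,-0.075],"aperture": 0.062}]' | python3 jog.py >/dev/null
echo '[{"d": [0,0,-0.075],"aperture": 0.062},{"d": [0,0,-0.075],"aperture": 0.062},{"d": [0,0,-0.075],"aperture": 0.062},{"d": [0,0,-0.075],"aperture": 0.062},{"d": [0,0,-0.075],"aperture": 0.062}]' | python3 jog.py >/dev/null
echo '[{"d": [0,0,-0.075],"aperture": 0.062},{"d": [0,0,-0.0217],"aperture": 0.062},{"aperture": 0.062}]' | python3 jog.py
python3 go.py .3838 -.2705 .52 90; python3 -c "
from cam import *
S=Cam('side');T=Cam('top')
cv2.imwrite('pics/a10.png',np.hstack([cv2.resize(c.im[y:y+100,x:x+100,::-1],None,fx=4,fy=4,interpolation=cv2.INTER_CUBIC) for c,x,y in((T,170,140),(S,200,95))]))"
```

```text
clock: 37.4
tcp_pos: [0.4694, 0.2218, 0.0616]
orientation: [0.001, 3.142, -0.0]
contact_force: [-0.4, 0.7, -0.1]
gripper_width: 0.0616
gripper_force: 0.0
clock: 38.7
tcp_pos: [0.4701, 0.222, 0.5215]
orientation: [0.001, 3.138, 0.002]
contact_force: [-0.5, -0.3, -0.2]
gripper_width: 0.0621
gripper_force: 0.0
t 38.7 tcp [0.4701 0.222  0.5215] F [-0.4684 -0.2695 -0.2233] w 0.062145037662982155 gf 0.0 q [ 0.3084  0.1084  1.1828 -0.0001  1.8463 -1.2616]
tool shift [ 0.0859 -0.4926  0.0006]
rot [ 0.0012  0.004  -0.0008] shift after rot [ 0.0863 -0.4925  0.0015]
```

View pics/a10.png

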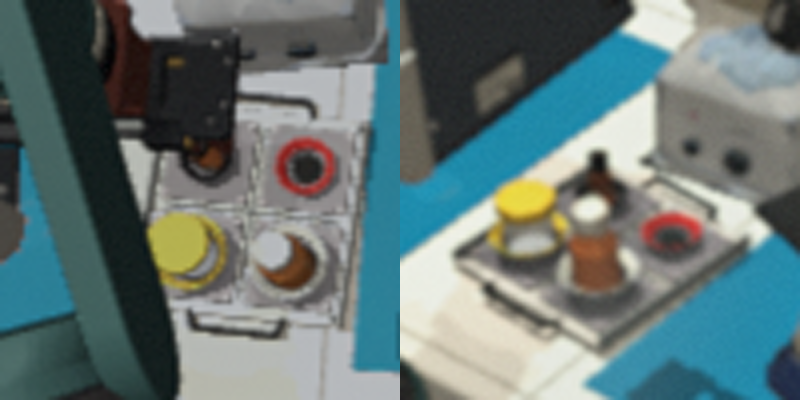

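The white bottle stands upright in its collar: (278,255) in the top crop, (592,240) in the side crop. Now the red bottle.

To row units: -0.046 m / 0.6 = -0.0767, -0.03 m / 0.6 = -0.05.

```bash
echo '[{"d": [0.0067,-0.05,0],"aperture": 0.062},{"d": [0.01,-0.0767,0],"aperture": 0.062},{"d": [0.01,-0.0767,0],"aperture": 0.062},{"d": [0.01,-0.0767,0],"aperture": 0.062},{"d": [0.01,-0.0767,0],"aperture": 0.062}]' | python3 jog.py >/dev/null
echo '[{"d": [0.01,-0.0767,0],"aperture": 0.062},{"d": [0.01,-0.0767,0],"aperture": 0.062},{"d": [0.0167,-0.0767,0],"aperture": 0.062},{"d": [0.02,-0.0767,0],"aperture": 0.062},{"d": [0.02,-0.0767,0],"aperture": 0.062}]' | python3 jog.py >/dev/null
echo '[{"d": [0.02,-0.0808,0],"aperture": 0.062},{"aperture": 0.062},{"aperture": 0.062}]' | python3 jog.py
python3 go.py .3838 -.2705 .12 90
```

```text
clock: 40.1
tcp_pos: [0.3821, -0.271, 0.517]
orientation: [-0.006, -3.138, -0.006]
contact_force: [0.2, 0.5, 0.3]
gripper_width: 0.0619
gripper_force: 0.0
t 40.1 tcp [ 0.3821 -0.271   0.517 ] F [0.1643 0.5123 0.3361] w 0.06191432828234108 gf 0.0 q [-0.7647  0.0284  1.2802  0.0004  1.8382 -2.3317]
tool shift [-0.0031 -0.0011  0.397 ]
rot [ 0.0039 -0.0036 -0.0037] shift after rot [-0.0017  0.0005  0.397 ]
```

To row units: 0.045 m / 0.6 = 0.075.

```bash
echo '[{"d": [0,0,0.075],"aperture": 0.062},{"d": [0,0,0.075],"aperture": 0.062},{"d": [0,0,0.075],"aperture": 0.062},{"d": [0,0,0.075],"aperture": 0.062},{"d": [0,0,0.075],"aperture": 0.062}]' | python3 jog.py >/dev/null
echo '[{"d": [0,0,0.075],"aperture": 0.062},{"d": [0,0,0.075],"aperture": 0.062},{"d": [0,0,0.075],"aperture": 0.062},{"d": [0,0,0.0617],"aperture": 0.062},{"aperture": 0.062}]' | python3 jog.py >/dev/null
echo '[{"aperture": 0.062},{"aperture": 0.062}]' | python3 jog.py
python3 go.py .3838 -.2705 .036 90;python3 -c "
from cam import *
S=Cam('side');p=S.px
print(p((.384,-.2705,.103)),p((.384,-.2395,.103)),p((.384,-.3015,.103)),p((.3838,-.2705,.058)),p((.3838,-.2705,0)))
cv2.imwrite('pics/a11.png',cv2.resize(S.im[170:270,290:410,::-1],None,fx=5,fy=5,interpolation=cv2.INTER_CUBIC))"
```

```text
clock: 41.3
tcp_pos: [0.3842, -0.2709, 0.1244]
orientation: [-0.0, 3.14, -0.003]
contact_force: [0.7, -0.0, -0.2]
gripper_width: 0.0615
gripper_force: 0.0
t 41.3 tcp [ 0.3842 -0.2709  0.1244] F [ 0.7163 -0.0498 -0.1674] w 0.061490035441563035 gf 0.0 q [-0.7612  0.3229  1.9181  0.      0.8978 -2.3323]
tool shift [0.0006 0.0005 0.0884]
rot [-0.0019  0.002   0.0003] shift after rot [0.0004 0.0004 0.0884]
[349.12368752 219.74264176] [340.69770475 215.53620608] [357.70290575 224.02557595] [348.35416071 229.77529243] [347.45108442 242.06567376]
```

View pics/a11.png

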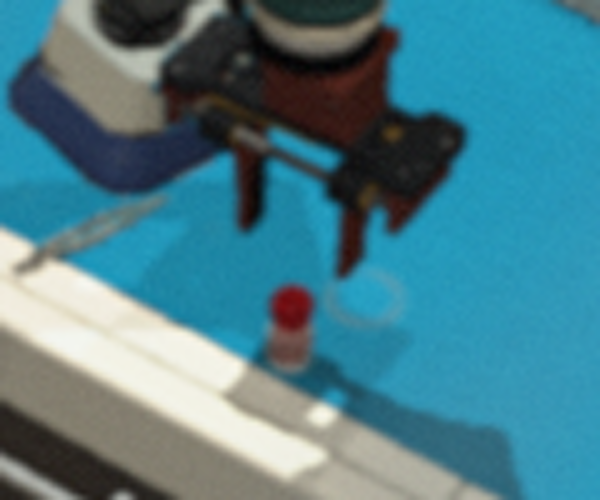

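The fingertips straddle the red bottle (cap at (291,305)) as predicted. I'll go down.

To row units: 0.03 m / 0.6 = 0.05, 0.018 m / 0.6 = 0.03.

```bash
echo '[{"d": [0,0,0.05],"aperture": 0.062},{"d": [0,0,0.05],"aperture": 0.062},{"d": [0,0,0.03],"aperture": 0.062},{"d": [0,0,0.015],"aperture": 0.062},{"aperture": 0.062}]' | python3 jog.py
echo '[{"aperture": 0.062},{"aperture": 0.062}]' | python3 jog.py; python3 go.py .3838 -.2705 .036 90
```

```text
clock: 41.85
tcp_pos: [0.3833, -0.271, 0.036]
orientation: [0.001, 3.141, -0.001]
contact_force: [-0.6, 0.6, 0.1]
gripper_width: 0.0619
gripper_force: 0.0
clock: 42.05
tcp_pos: [0.3838, -0.2714, 0.0369]
orientation: [0.001, 3.14, -0.003]
contact_force: [0.4, 0.1, -0.1]
gripper_width: 0.062
gripper_force: 0.0
t 42.05 tcp [ 0.3838 -0.2714  0.0369] F [ 0.4448  0.0516 -0.1344] w 0.06197347908602849 gf 0.0 q [-0.7626  0.4762  1.9889 -0.0001  0.674  -2.3325]
tool shift [0.     0.0009 0.0009]
rot [-0.0018  0.0018 -0.0008] shift after rot [0.     0.0009 0.0009]
```

To row units: 0.001 m / 0.6 = 0.0017.

```bash
echo '[{"d": [0,0,0.0017],"aperture": 0.062},{"aperture": 0.02},{"aperture": 0.02},{"aperture": 0.02},{"aperture": 0.02}]' | python3 jog.py
echo '[{"aperture": 0.02},{"aperture": 0.02},{"aperture": 0.02}]' | python3 jog.py
echo '[{"d": [0,0,-0.025],"aperture": 0.02},{"d": [0,0,-0.05],"aperture": 0.02},{"d": [0,0,-0.0667],"aperture": 0.02},{"d": [0,0,-0.075],"aperture": 0.02},{"d": [0,0,-0.075],"aperture": 0.02}]' | python3 jog.py
echo '[{"d": [0,0,-0.075],"aperture": 0.02},{"d": [0,0,-0.075],"aperture": 0.02},{"d": [0,0,-0.075],"aperture": 0.02},{"d": [0,0,-0.075],"aperture": 0.02},{"d": [0,0,-0.075],"aperture": 0.02}]' | python3 jog.py >/dev/null
echo '[{"d": [0,0,-0.075],"aperture": 0.02},{"d": [0,0,-0.0667],"aperture": 0.02},{"aperture": 0.02}]' | python3 jog.py
python3 go.py .566 .213 .52 90
```

```text
clock: 42.55
tcp_pos: [0.383, -0.2707, 0.0347]
orientation: [-0.001, -3.142, 0.0]
contact_force: [0.2, -0.9, 0.6]
gripper_width: 0.0333
gripper_force: 0.0
clock: 42.85
tcp_pos: [0.3829, -0.2706, 0.0347]
orientation: [-0.001, -3.141, -0.0]
contact_force: [0.3, 0.4, 0.9]
gripper_width: 0.0289
gripper_force: 30.0
clock: 43.35
tcp_pos: [0.3825, -0.2702, 0.2112]
orientation: [-0.001, -3.141, -0.001]
contact_force: [0.8, -1.0, -0.7]
gripper_width: 0.0289
gripper_force: 30.0
clock: 44.15
tcp_pos: [0.3842, -0.2718, 0.5253]
orientation: [0.001, 3.134, -0.011]
contact_force: [0.5, 0.1, 0.6]
gripper_width: 0.0292
gripper_force: 30.0
t 44.15 tcp [ 0.3842 -0.2718  0.5253] F [0.4862 0.0804 0.5695] w 0.029225706201114886 gf 29.98496638565939 q [-0.7625  0.0232  1.2672 -0.0002  1.8412 -2.3326]
tool shift [-0.1814  0.4849  0.0032]
rot [-0.0071  0.0072 -0.0007] shift after rot [-0.1818  0.4848  0.0053]
```

To row units: 0.0413 m / 0.6 = 0.0688, 0.03 m / 0.6 = 0.05.

```bash
echo '[{"d": [-0.02,0.05,0],"aperture": 0.02},{"d": [-0.0257,0.0688,0],"aperture": 0.02},{"d": [-0.0257,0.0688,0],"aperture": 0.02},{"d": [-0.0257,0.0688,0],"aperture": 0.02},{"d": [-0.0257,0.0688,0],"aperture": 0.02}]' | python3 jog.py >/dev/null
echo '[{"d": [-0.0257,0.0688,0],"aperture": 0.02},{"d": [-0.0257,0.0688,0],"aperture": 0.02},{"d": [-0.0257,0.0688,0],"aperture": 0.02},{"d": [-0.0257,0.0688,0],"aperture": 0.02},{"d": [-0.0257,0.0688,0],"aperture": 0.02}]' | python3 jog.py >/dev/null
echo '[{"d": [-0.0257,0.0688,0],"aperture": 0.02},{"d": [-0.0257,0.0688,0],"aperture": 0.02},{"aperture": 0.02},{"aperture": 0.02},{"aperture": 0.02}]' | python3 jog.py
python3 go.py .566 .213 .12 90
```

```text
clock: 45.65
tcp_pos: [0.5643, 0.2125, 0.519]
orientation: [-0.002, -3.14, 0.002]
contact_force: [0.6, -0.8, -0.5]
gripper_width: 0.0289
gripper_force: 30.0
t 45.65 tcp [0.5643 0.2125 0.519 ] F [ 0.6258 -0.7953 -0.5068] w 0.028868761580233587 gf 29.984997562150966 q [ 0.2461  0.2522  1.0095 -0.0007  1.8815 -1.3235]
tool shift [-0.0022  0.0009  0.399 ]
rot [-0.001  -0.0014 -0.0015] shift after rot [-0.0017  0.0005  0.399 ]
```

To row units: 0.045 m / 0.6 = 0.075, -0.001 m / 0.6 = -0.0017.

```bash
echo '[{"d": [-0.0017,0,0.075],"aperture": 0.02},{"d": [0,0,0.075],"aperture": 0.02},{"d": [0,0,0.075],"aperture": 0.02},{"d": [0,0,0.075],"aperture": 0.02},{"d": [0,0,0.075],"aperture": 0.02}]' | python3 jog.py >/dev/null
echo '[{"d": [0,0,0.075],"aperture": 0.02},{"d": [0,0,0.075],"aperture": 0.02},{"d": [0,0,0.075],"aperture": 0.02},{"d": [0,0,0.0583],"aperture": 0.02},{"aperture": 0.02}]' | python3 jog.py >/dev/null
echo '[{"aperture": 0.02},{"aperture": 0.02}]' | python3 jog.py
python3 go.py .566 .213 .0497 90; python3 -c "
from cam import *
S=Cam('side');T=Cam('top')
print(S.px((.566,.213,.09)))
cv2.imwrite('pics/a12.png',np.hstack([cv2.resize(c.im[y:y+100,x:x+100,::-1],None,fx=4,fy=4,interpolation=cv2.INTER_CUBIC) for c,x,y in((T,170,130),(S,210,90))]))"
```

```text
clock: 46.85
tcp_pos: [0.5676, 0.2133, 0.1272]
orientation: [0.003, 3.138, 0.001]
contact_force: [0.8, -0.5, -0.3]
gripper_width: 0.0284
gripper_force: 30.0
t 46.85 tcp [0.5676 0.2133 0.1272] F [ 0.7649 -0.4719 -0.3162] w 0.02840930388752975 gf 29.985139419613915 q [ 0.2457  0.4828  1.6186 -0.0002  1.0361 -1.3234]
tool shift [ 0.0019 -0.0004  0.0775]
rot [ 0.0009  0.004  -0.0016] shift after rot [ 0.0016 -0.0003  0.0775]
[266.6233668  139.71096252]
```

View pics/a12.png

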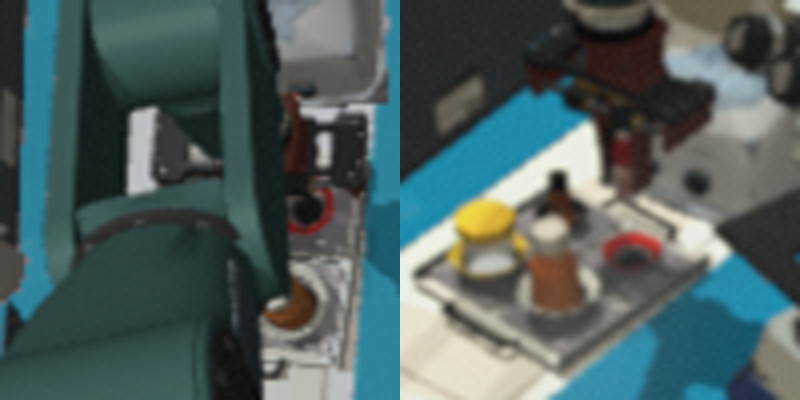

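The red bottle hangs over its collar: its bottom is at (627,195) in the side crop, predicted at (626,199). Lowering now.

To row units: 0.02 m / 0.6 = 0.0333, 0.015 m / 0.6 = 0.025.

```bash
echo '[{"d": [0.0017,0,0.025],"aperture": 0.02},{"d": [0,0,0.0333],"aperture": 0.02},{"d": [0,0,0.0333],"aperture": 0.02},{"d": [0,0,0.0167],"aperture": 0.02},{"d": [0,0,0.0083],"aperture": 0.02}]' | python3 jog.py
echo '[{"d": [0,0,0.0033],"aperture": 0.02},{"aperture": 0.02}]' | python3 jog.py
python3 go.py .566 .213 .0497 90
```

```text
clock: 47.45
tcp_pos: [0.565, 0.2136, 0.0548]
orientation: [0.001, 3.141, 0.0]
contact_force: [0.6, 0.3, -0.3]
gripper_width: 0.0288
gripper_force: 30.0
clock: 47.65
tcp_pos: [0.5653, 0.2136, 0.0533]
orientation: [0.001, 3.141, 0.0]
contact_force: [0.2, -0.0, 0.0]
gripper_width: 0.0288
gripper_force: 30.0
t 47.65 tcp [0.5653 0.2136 0.0533] F [ 0.1997 -0.0153  0.0162] w 0.02878604318237059 gf 29.98510114231067 q [ 0.2471  0.5787  1.6743 -0.0001  0.8876 -1.3229]
tool shift [-0.0007 -0.0006  0.0036]
rot [ 0.0002  0.001  -0.0008] shift after rot [-0.0007 -0.0006  0.0036]
```

To row units: 0.001 m / 0.6 = 0.0017.

```bash
echo '[{"d": [0,0,0.0017],"aperture": 0.02},{"aperture": 0.02}]' | python3 jog.py
echo '[{"d": [0,0,0.0017],"aperture": 0.02},{"aperture": 0.02}]' | python3 jog.py
```

```text
clock: 47.85
tcp_pos: [0.5652, 0.2136, 0.0522]
orientation: [0.001, 3.141, 0.0]
contact_force: [-0.2, 0.3, -0.8]
gripper_width: 0.0291
gripper_force: 30.0
clock: 48.05
tcp_pos: [0.5648, 0.2135, 0.0508]
orientation: [0.001, 3.141, -0.0]
contact_force: [-1.3, 0.1, -0.6]
gripper_width: 0.0291
gripper_force: 30.0
```

To row units: 0.0009 m / 0.6 = 0.0015.

```bash
echo '[{"d": [0,0,0.0015],"aperture": 0.02},{"aperture": 0.02}]' | python3 jog.py
echo '[{"d": [0,0,0.0007],"aperture": 0.02},{"aperture": 0.02}]' | python3 jog.py
```

```text
clock: 48.25
tcp_pos: [0.5648, 0.2135, 0.0497]
orientation: [-0.001, -3.142, 0.0]
contact_force: [0.8, 1.1, 0.5]
gripper_width: 0.0289
gripper_force: 30.0
clock: 48.45
tcp_pos: [0.5648, 0.2135, 0.0497]
orientation: [0.001, 3.141, -0.0]
contact_force: [-0.6, -0.3, 4.5]
gripper_width: 0.0286
gripper_force: 30.0
```

Floor contact. I'll release, withdraw and take a final look.

To row units: -0.045 m / 0.6 = -0.075, -0.04 m / 0.6 = -0.0667.

```bash
echo '[{"aperture": 0.05},{"aperture": 0.05},{"aperture": 0.05}]' | python3 jog.py
echo '[{"d": [0,0,-0.025],"aperture": 0.05},{"d": [0,0,-0.05],"aperture": 0.05},{"d": [0,0,-0.0667],"aperture": 0.05},{"d": [0,0,-0.075],"aperture": 0.05},{"d": [0,0,-0.075],"aperture": 0.05}]' | python3 jog.py >/dev/null
echo '[{"d": [0,0,-0.075],"aperture": 0.05},{"d": [0,0,-0.075],"aperture": 0.05},{"d": [0,0,-0.075],"aperture": 0.05},{"d": [0,0,-0.075],"aperture": 0.05},{"d": [0,0,-0.075],"aperture": 0.05}]' | python3 jog.py >/dev/null
echo '[{"d": [0,0,-0.075],"aperture": 0.05},{"aperture": 0.05},{"aperture": 0.05},{"aperture": 0.05},{"aperture": 0.05}]' | python3 jog.py
python3 -c "
from cam import *
S=Cam('side')
print(S.blob([5,120,80],[16,255,255],(430,215,460,238)))
cv2.imwrite('pics/a13.png',cv2.resize(S.im[110:270,200:480,::-1],None,fx=2.85,fy=2.85,interpolation=cv2.INTER_CUBIC))"
```

```text
clock: 48.75
tcp_pos: [0.5646, 0.2134, 0.0491]
orientation: [-0.001, -3.141, 0.0]
contact_force: [0.1, -0.1, 0.1]
gripper_width: 0.0482
gripper_force: 0.0
clock: 50.25
tcp_pos: [0.5642, 0.2133, 0.4922]
orientation: [-0.001, -3.138, 0.002]
contact_force: [-0.1, -0.3, -1.3]
gripper_width: 0.0503
gripper_force: 0.0
(array([445.19387755, 224.46938776]), np.int32(190), [437, 218, 18, 14])
```

View pics/a13.png

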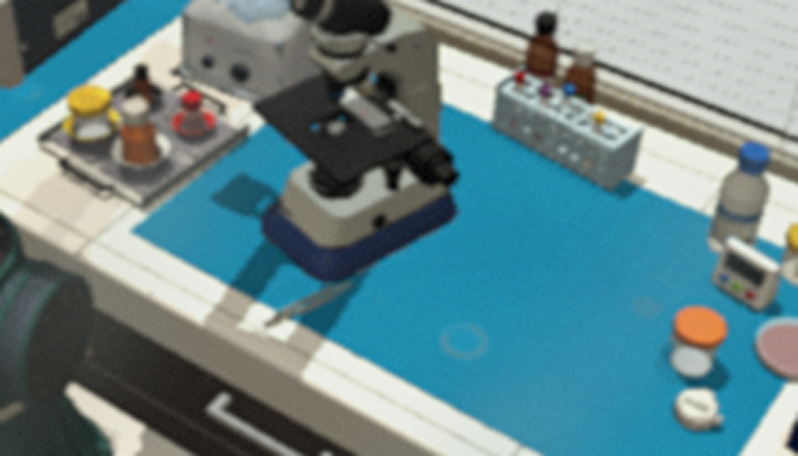

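All four stand upright in their own collars: yellow (90,110), black (142,85), white (137,135) and red (193,115). The orange pot (unmoved by centroid) and the counter are in place.

```bash
python3 -c "
from bench import env
print(env.hand_in())"
```

```text
the job is handed in; nothing more can be done
None
```

The yellow-lidded pot and the black, white and red-capped bottles each stand upright on the floor of the adapter with the matching collar colour, set down with about 5 N of contact; the orange-lidded pot and tally counter were left where they were, and the job was handed in at about 50 s.

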